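# Fetch the stage plate from behind the objectives and load the measuring stage

### The arm

A 6-joint arm with a two-finger parallel gripper is mounted at the origin on the work surface. World frame = base frame: x ahead of the robot, y to its left, z up, the work surface at z = 0. Lengths are in m, angles in rad, forces in N, time in s.
With the tool pointing down it reaches from about 0.425 to 0.95 m from the base axis. Payload 3.5 kg.
Tool frame: the origin (TCP) lies on the centre line of the jaws, within the pads' length; the fingertips stand 11 mm ahead of it and the grasp point (between the pads) lies 8 mm behind it; y points along the fingers, x is the direction in which the jaws open and shut, and the axes are right-handed (so a half turn about y gives the same grasp; the last joint's range is limited). The gripper opens to 85 mm and grips with 20 to 120 N. Pads are 22 mm wide; open, the fingers measure 114 mm over their backs; the gripper's body (76 mm by 85 mm) begins 54 mm behind the grasp point. The pads swing forward as they close: fully open they stand 13 mm farther back than shut.
Start: joints at [0.989, 0.286, 1.577, -0, 1.279, -0.15], TCP at [0.282, 0.613, 0.207] pointing down, gripper open.
Joint ranges: [-2.77, 2.77], [-0.9, 2.22], [0.21, 2.48], [-1.53, 4.67], [0.24, 2.81], [-2.84, 2.84]. Speed limits (rad/s): [2.79, 2.79, 3.14, 3.14, 3.14, 3.14].

### API

Orientations are given as a unit quaternion [x, y, z, w].
In Python, from plant import get_state, read_camera, sign_off gives the robot as it stands.
- The arm moves only by the shell command python3 -m inch 'ROWS' [FORCE]. ROWS is JSON, a list of rows, each an object of numbers: "ax", "ay", "az": the turn, a rotation vector about the tool's x, y, z in rad; "x", "y", "z": the shift along the tool's x, y, z in mm; "hand": the closure, from -1 (fully open) to 1 (shut). In form: [{"ax": .., "ay": .., "az": .., "x": .., "y": .., "z": .., "hand": ..}, ...]. A call has 1 to 5 rows; each row shifts and turns the commanded pose from where the row before left it, along the tool's axes as they then stand; what a row does not reach is not made up. A row lasts 1/12 s, in which the tool goes at most 41.7 mm and 7.16 degrees, less where a joint would pass 70% of its speed; a pose out of reach is approached as far as the arm can. A call with a gripper value outside its range is refused whole. The fingers move at their own pace and stop on an object; FORCE is the grip in N (left out, the last holds). Time passes only in rows, so rows that do not move let the fingers close. It gives the time, the measured TCP pose, the force and the opening at its end, in the units of the state.
- get_state(): the state, without advancing time (a new reading comes with each control period).
- read_camera(name): name is "scene" or "top" or "wrist"; returns a dict with "img" (480x640x3 uint8, red, green, blue), "fov_y" (degrees; the focal length in pixels is half the picture's height over the tangent of half this angle, whatever the lens; pixels are square), "cx", "cy" (the principal point, pixels), "T" (4x4, takes a point from camera to world coordinates); the wrist camera has in their place "T_tool_cam" (4x4, takes a point from camera to tool coordinates, whose origin is the TCP and whose axes are the tool frame's). Camera axes: x right, y down, z forward; pixel columns grow to the right and rows downward; lengths in m; the calibration is good to about 2 mm. A picture is of the moment at which its call begins: read the wrist's pose just before it. There is no depth.
- sign_off(): hands the job in, once; it reports no verdict.
The state is a dict: "time": time; "qpos": joint angles; "dq": joint speeds; "joint_efforts": joint torques, N m; "eef_pos": TCP position; "tcp_rot": TCP orientation; "contact_force": force on the tool from outside, world axes, zero at the start; "wrist_torque": the same for the moment, N m; "opening": opening from 0.0 (shut) to 1.0 (fully open).
Only numpy, scipy, OpenCV 4.12 (cv2) and the standard library are available. Lean on these libraries where they do the work, as an engineer would, in place of code of your own. Each camera call takes 0.05 s, during which the arm holds its last target. There are 200 camera calls.

### The job

Stand the three objectives that block the storage tray upright on the green mat, then draw the white stage plate out of the tray and slide it under the orange bar of the measuring stage until it is fully home. Only then put each objective back upright on the tray, on the disc of its own colour. Never tip an objective over, and leave everything released and at rest.

Things in the scene. Friction and masses are not known exactly. Their poses are not given: they have to be found in the camera images.
- store: Fixed grey tray 190 x 250 mm, origin: centre of underside, deck at z 12. At its +x end the plate's slot, open to -x: silver bar over x 48..84, z 28..40; guides 28 high from x 30, inner faces y +/-80 (flared from x 6); stop face x 86. Lens places in a row at x -45, y -75, 0, 75. Bystanders 30-35 tall stand beside the slot at y +/-108. (mm)
- stage: Fixed measuring stage, white foot, dark top, 190 x 200 mm, origin: centre of underside, deck at z 24. Slot open to -x: orange bar over x 48..84, z 40..52; guides to z 40 from x 30, inner faces y +/-80 (flared from x 6); stop face x 86. Home: plate's far edge at the stop, plate origin at x 46, y 0, z 24, axes parallel to the stage's. (mm)
- mat: Fixed green rubber mat, the side area, 150 (x) x 240 (y) x 3 mm; origin at the centre of its underside. A brass ring gauge (34 mm across, 12 high) lies near its +x edge (x about 52 mm); the half towards -x is free
- plate: White stage plate 80 (x) x 150 (y) x 8 mm with glass window, 0.22 kg, origin: centre of underside. Upright grey grip 12 (x) x 50 (y) mm at x -28, z 8..45. Its +x edge goes under the bar. Starts on the store's deck in the slot, origin about x 41 in the store's frame; draw it some 40 mm or more towards -x before lifting
- lens_red: Microscope objective standing upright, about 0.22 kg: black barrel 38 mm in diameter, 54 mm high, then a red cap 35 mm in diameter up to 68 mm; origin at the centre of its underside. It starts on the red place of the store, in the way of the plate
- lens_yellow: Microscope objective standing upright, about 0.22 kg: black barrel 38 mm in diameter, 54 mm high, then a yellow cap 35 mm in diameter up to 68 mm; origin at the centre of its underside. It starts on the yellow place of the store, in the way of the plate
- lens_blue: Microscope objective standing upright, about 0.22 kg: black barrel 38 mm in diameter, 54 mm high, then a blue cap 35 mm in diameter up to 68 mm; origin at the centre of its underside. It starts on the blue place of the store, in the way of the plate
- place_red: The red lens place: a flat red disc 62 mm in diameter marked on the store's deck (no relief); origin at its centre on the deck. It is home of the lens with the red cap
- place_yellow: The yellow lens place: a flat yellow disc 62 mm in diameter marked on the store's deck (no relief); origin at its centre on the deck. It is home of the lens with the yellow cap
- place_blue: The blue lens place: a flat blue disc 62 mm in diameter marked on the store's deck (no relief); origin at its centre on the deck. It is home of the lens with the blue cap
Not all that is in view belongs to the job. What is shaped like the lens_red but turquoise is not meant. Leave any turquoise look-alike of the lens_yellow alone.

How it is judged:
By the outcome, as a careful person would: the job done as asked, in the order asked, and still so for the second after the job is handed in, with the robot touching nothing.
It also fails if it takes over 152 s, if anything falls off the work surface, if the arm or the gripper's body presses on something with over 40 N, if the wrist force passes 120 N, or if a joint passes its speed limit or range.

## Working session

There is one attempt and no reset: what is moved stays moved. The work goes in short steps, Python scripts to look and compute and a shell command to move; the robot and the scene stay as the last step left them, time stands still between calls to the robot, and variables do not carry over. Pictures are saved under pics/ and viewed, about 12 in all and at most 16, crops included, and the job is handed in when it is done.

```bash
mkdir -p pics; ls
python3 - <<'E'
from plant import *
import cv2,numpy as np
print(get_state())
for n in ["scene","top"]:
    c=read_camera(n); cv2.imwrite(f"pics/{n}0.png",c["img"][:,:,::-1]); print(n,c["fov_y"],c["cx"],c["cy"],np.round(c["T"],4).tolist())
c=read_camera("wrist"); print(c["fov_y"],np.round(c["T_tool_cam"],4).tolist())
E
```

```text
pics
{'time': 0.0, 'qpos': array([ 9.88995159e-01,  2.87211703e-01,  1.57813143e+00,  1.24517932e-05,
        1.27861412e+00, -1.49997252e-01]), 'dq': array([-1.25893188e-05, -1.45274692e-03,  1.63795439e-03, -2.48935237e-04,
       -4.31704965e-04, -4.31175351e-04]), 'joint_efforts': array([-1.15980779e-04, -4.05969644e+01, -2.92630613e+01, -1.65320612e-04,
        5.71869925e-03, -5.66569810e-06]), 'eef_pos': array([0.28207421, 0.6124674 , 0.20514123]), 'tcp_rot': array([ 0.59584298,  0.38051094, -0.38204142, -0.59516966]), 'contact_force': array([ 0.82676972, -0.80701647, -0.11924248]), 'wrist_torque': array([ 0.02568495,  0.01757971, -0.03325584]), 'opening': 1.0012028672204265}
scene 55.41270380729471 313.38354121430353 233.8426512236034 [[0.8757, 0.2848, -0.39, 0.8807], [0.4827, -0.4899, 0.726, -0.6731], [0.0157, -0.8239, -0.5665, 0.5757], [0.0, 0.0, 0.0, 1.0]]
top 54.889547841818406 316.6261044905384 235.38473404955886 [[-0.0247, -0.9823, 0.1857, 0.3632], [-0.9992, 0.0304, 0.0277, -0.0167], [-0.0328, -0.1848, -0.9822, 0.9242], [0.0, 0.0, 0.0, 1.0]]
67.25344703228639 [[1.0, 0.0009, -0.0004, -0.0002], [0.0007, -0.3247, 0.9458, -0.1674], [0.0007, -0.9458, -0.3247, 0.0843], [0.0, 0.0, 0.0, 1.0]]
```

View pics/top0.png

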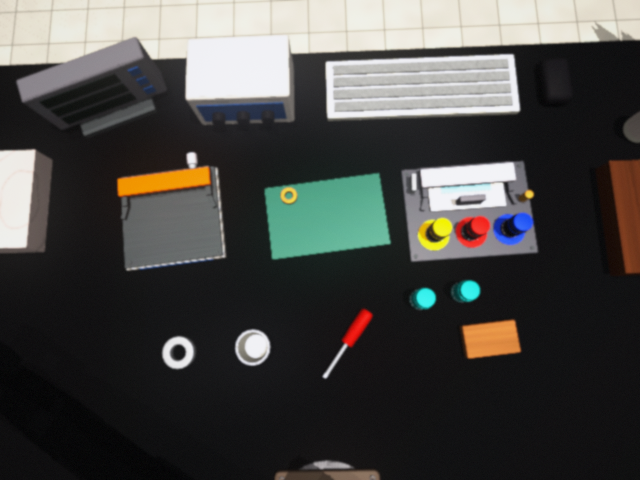

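View pics/scene0.png

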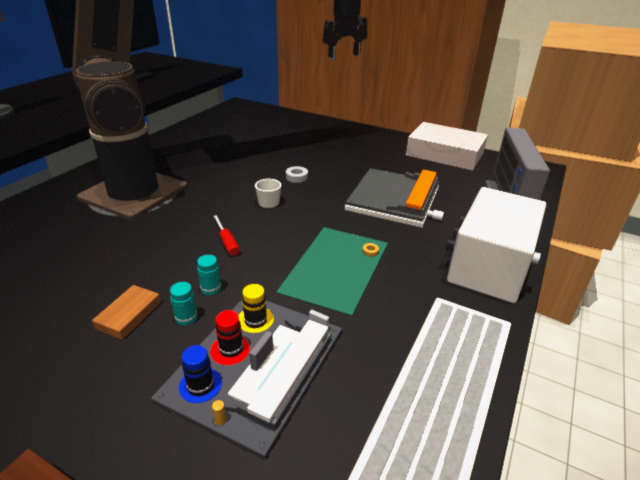

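```bash
cat > h.py <<'E'
import numpy as np,cv2
from plant import *
def K(c):
    f=240/np.tan(np.radians(c["fov_y"])/2); return f
def world(c,px,z,T=None):
    T=c["T"] if T is None else T
    px=np.atleast_2d(px).astype(float); f=K(c)
    d=np.c_[(px[:,0]-c["cx"])/f,(px[:,1]-c["cy"])/f,np.ones(len(px))]@T[:3,:3].T
    return T[:3,3]+d*((z-T[2,3])/d[:,2])[:,None]
def proj(c,P,T=None):
    T=c["T"] if T is None else T
    q=(np.atleast_2d(P)-T[:3,3])@T[:3,:3]; f=K(c)
    return np.c_[f*q[:,0]/q[:,2]+c["cx"],f*q[:,1]/q[:,2]+c["cy"]]
E
python3 - <<'E'
from h import *
t=read_camera("top");s=read_camera("scene")
np.save("cams.npy",dict(top=t,scene=s),allow_pickle=True)
z=lambda i,x,y,w,h,W,H:cv2.resize(i[y:y+h,x:x+w],(W,H),interpolation=cv2.INTER_CUBIC)
a=np.hstack([z(t["img"],395,150,150,120,400,300+20),z(t["img"],105,150,150,120,400,320)])
b=np.hstack([z(s["img"],145,270,210,190,400,280),z(s["img"],335,160,130,91,400,280)])
cv2.imwrite("pics/c1.png",np.vstack([a,b])[:,:,::-1])
hsv=cv2.cvtColor(t["img"],cv2.COLOR_RGB2HSV)
for n,lo,hi in [("yellow",24,34),("red",0,5),("blue",112,125),("green",65,85),("teal",86,96),("orange",10,22)]:
    m=cv2.inRange(hsv,(lo,130,60),(hi,255,255))
    k,l,st,ce=cv2.connectedComponentsWithStats(m)
    for i in range(1,k):
        if st[i,4]>60:
            cs=max(cv2.findContours((l==i).astype(np.uint8),0,1)[0],key=cv2.contourArea)
            print(n,st[i],ce[i].round(1),cv2.boxPoints(cv2.minAreaRect(cs)).round(1).tolist())
E
```

```text
yellow [281 188  16  16 105] [289.6 195.2] [[279.29998779296875, 193.39999389648438], [289.8999938964844, 184.89999389648438], [299.3999938964844, 196.6999969482422], [288.79998779296875, 205.1999969482422]]
yellow [418 218  34  32 678] [436.1 233.4] [[418.0, 218.0], [451.0, 218.0], [451.0, 249.0], [418.0, 249.0]]
red [456 216  34  32 667] [473.4 230.4] [[454.79998779296875, 217.89999389648438], [488.3999938964844, 215.3000030517578], [490.70001220703125, 245.60000610351562], [457.20001220703125, 248.10000610351562]]
red [342 308  31  40 577] [357.2 327. ] [[339.29998779296875, 340.5], [362.3999938964844, 305.8999938964844], [374.6000061035156, 314.1000061035156], [351.5, 348.70001220703125]]
blue [494 213  40  32 755] [513.1 227.1] [[494.0, 213.0], [533.0, 213.0], [533.0, 244.0], [494.0, 244.0]]
teal [456 280  25  22 446] [467.9 290.4] [[456.0, 280.0], [480.0, 280.0], [480.0, 301.0], [456.0, 301.0]]
teal [411 287  26  23 442] [423.9 298. ] [[407.5, 298.5], [424.0, 282.0], [440.0, 298.0], [423.5, 314.5]]
orange [ 116  166   95   31 1862] [162.8 181.2] [[114.69999694824219, 177.399993
[... 191 characters left out ...]
140625, 194.8000030517578], [531.4000244140625, 187.8000030517578], [535.4000244140625, 195.8000030517578], [521.4000244140625, 202.8000030517578]]
orange [614 189  17  23 121] [620.  198.6] [[607.5999755859375, 206.39999389648438], [618.5, 186.39999389648438], [631.4000244140625, 193.5], [620.5, 213.39999389648438]]
orange [624 247  16  26 142] [630.9 262.7] [[622.4000244140625, 270.70001220703125], [628.0999755859375, 246.8000030517578], [641.4000244140625, 249.89999389648438], [635.7000122070312, 273.79998779296875]]
orange [ 461  319   61   40 1927] [490.8 338.7] [[460.5, 324.79998779296875], [517.2999877929688, 318.0], [521.4000244140625, 352.5], [464.6000061035156, 359.29998779296875]]
```

View pics/c1.png

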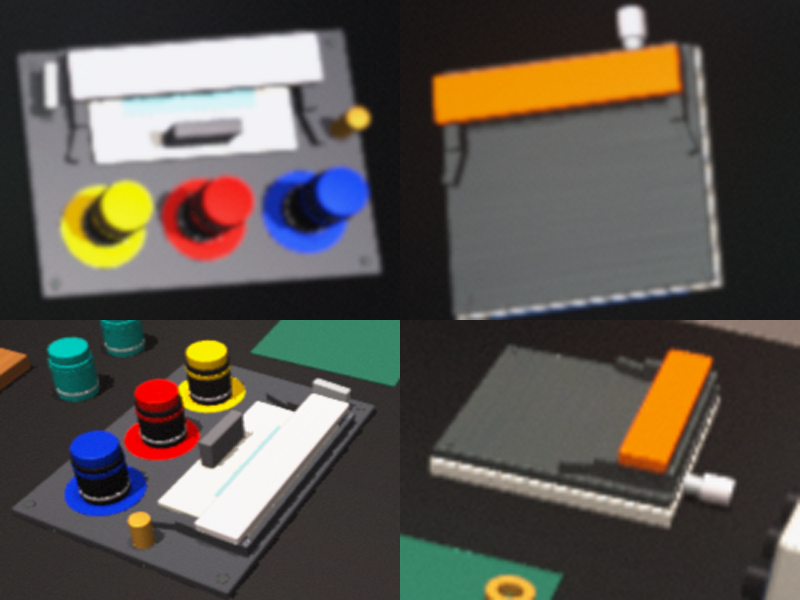

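```bash
cat > fit.py <<'E'
from h import *
from scipy.optimize import least_squares
C=np.load("cams.npy",allow_pickle=True).item(); t,s=C["top"],C["scene"]
def fit(obs,x0):
    def P(p,l): 
        c,n=np.cos(p[2]),np.sin(p[2]); l=np.array(l,float)
        if len(p)>3 and l[1] in(-999,999): l[1]=np.sign(l[1])*p[3]
        return np.array([p[0]+c*l[0]-n*l[1],p[1]+n*l[0]+c*l[1],l[2]])/[1000,1000,1000] if 0 else np.array([p[0]*1000+c*l[0]-n*l[1],p[1]*1000+n*l[0]+c*l[1],l[2]])/1000
    f=lambda p:np.concatenate([(proj(cam,P(p,l))[0]-px) for cam,l,px in obs])
    r=least_squares(f,x0,loss="soft_l1",x_scale=[.01,.01,.01]+[10]*(len(x0)-3)); return r.x,f(r.x).reshape(-1,2).round(1).tolist()
def main():
    st=[(t,(95,125,12),(401.75,170.25)),(t,(95,-125,12),(523.25,162)),(t,(-95,-125,12),(538.25,251.25)),(t,(-95,125,12),(411.5,261.4)),
    (s,(-95,-125,12),(152.3,398.9)),(s,(95,-125,12),(266.8,457.9)),(s,(95,125,12),(341.9,329.7))]
    print("store",*fit(st,[.55,-.3,0])); print("store top only",fit(st[:4],[.55,-.3,0])[0],"scene",fit(st[4:],[.55,-.3,0])[0])
    sg=[(t,(84,999,52),(117,178.5)),(t,(84,-999,52),(210,166.1)),(t,(48,-999,52),(211.1,183.75)),(t,(48,999,52),(118.1,196.5)),(t,(-95,100,24),(125.6,268.5)),
    (s,(84,999,52),(436.4,171)),(s,(84,-999,52),(420.8,208.7)),(s,(48,-999,52),(406.5,205.2)),(s,(48,999,52),(422.7,169.4)),(s,(-95,-100,24),(345.1,205.5)),(s,(-95,100,24),(370.7,168.8))]
    print("stage",*fit(sg,[.55,.3,0,95]))
    hsv=cv2.cvtColor(t["img"],cv2.COLOR_RGB2HSV); m=cv2.inRange(hsv,(65,80,40),(90,255,255)); k,l,sz,_=cv2.connectedComponentsWithStats(m); i=1+np.argmax(sz[1:,4])
    cs=max(cv2.findContours((l==i).astype(np.uint8),0,1)[0],key=cv2.contourArea)
    w=world(t,cs[:,0],.003)[:,:2]; print("mat",cv2.minAreaRect((w*1000).astype(np.float32)))
    print("ring",world(t,(289.6,195.5),.012))
    hs=cv2.cvtColor(t["img"],cv2.COLOR_RGB2HSV)
    # cap tops: rough centre from crop
    for n,px in dict(y=(127,207),r=(223,203),b=(340,193)).items(): print(n,world(t,np.array(px)/2.667+[395,150],.080))
    print("grip top",world(t,np.array([(166,136),(242,124)])/2.667+[395,150],.012+.045))
    print("teal",world(t,[(424,296),(468,288.5)],.068))
if __name__=="__main__": main()
E
python3 fit.py
```

```text
store [ 0.5800397  -0.29813519  0.05285663] [[-0.4, -1.0], [0.4, -3.1], [1.0, -0.7], [0.6, -0.5], [-1.7, -0.5], [-0.6, -2.1], [0.5, -2.7]]
store top only [ 0.57759433 -0.29714511  0.04613552] scene [ 0.58317401 -0.29927754  0.04442194]
stage [ 0.58274881  0.30056905  0.10943751 93.91755757] [[0.2, -0.0], [0.3, -0.7], [0.8, -1.2], [0.1, -0.8], [-0.2, 0.4], [0.3, 0.2], [0.9, -2.8], [-0.7, -2.6], [-0.1, -0.8], [-0.5, -4.1], [-1.7, -1.6]]
mat ((578.6830444335938, -10.852874755859375), (157.41531372070312, 246.5424041748047), 5.876636028289795)
ring [[0.62035652 0.06221742 0.012     ]]
y [[ 0.53014757 -0.22630228  0.08      ]]
r [[ 0.53089339 -0.29233882  0.08      ]]
b [[ 0.53540663 -0.37285227  0.08      ]]
grip top [[ 0.58584342 -0.26370033  0.057     ]
 [ 0.59291611 -0.31850292  0.057     ]]
teal [[ 0.40628119 -0.18603916  0.068     ]
 [ 0.41774672 -0.26674964  0.068     ]]
```

```bash
cat > go.py <<'E'
# usage: go.py x y z [yaw]  -> needed turn about tool y & shift (mm) in tool axes AFTER turn
from h import *; import sys
from scipy.spatial.transform import Rotation as R
s=get_state(); r=R.from_quat(s["tcp_rot"]); M=r.as_matrix()
print("t %.2f"%s["time"],"pos",(s["eef_pos"]*1000).round(1),"F",s["contact_force"].round(1),"op %.1fmm"%(s["opening"]*85))
a=[float(v) for v in sys.argv[1:]]
yaw=np.arctan2(M[1,0],M[0,0]); print("tool x yaw %.4f"%yaw,"y axis",M[:,1].round(4))
if len(a)>=3:
    yw=a[3] if len(a)>3 else yaw
    T=np.array([[np.cos(yw),0,-np.sin(yw)],[np.sin(yw),0,np.cos(yw)],[0,-1,0]])
    print("rotvec tool",R.from_matrix(M.T@T).as_rotvec().round(4)); print("shift after turn",(T.T@(np.array(a[:3])-s["eef_pos"]*1000)).round(1))
E
python3 go.py 530 -225 230 0.05
```

```text
t 0.25 pos [282.3 612.8 205.8] F [-0.1  0.1  0.3] op 85.4mm
tool x yaw 1.1389 y axis [-6.e-04 -1.e-03 -1.e+00]
rotvec tool [ 5.0000e-04  1.0889e+00 -1.1000e-03]
shift after turn [ 205.5  -24.2 -849.1]
```

```bash
R='{"ay":0.121}'
python3 -m inch '[{"ay":0.121},{"ay":0.121},{"ay":0.121},{"ay":0.121},{"ay":0.121}]' 40
python3 -m inch '[{"ay":0.121},{"ay":0.121},{"ay":0.121},{"ay":0.121}]' >/dev/null
python3 -m inch '[{"x":10,"y":-5,"z":-30},{"x":10,"y":-5,"z":-30},{"x":10,"y":-5,"z":-30},{"x":10,"y":-5,"z":-30},{"x":10,"y":-4,"z":-30}]' >/dev/null
python3 -m inch '[{"x":10,"z":-34},{"x":10,"z":-34},{"x":10,"z":-34},{"x":10,"z":-34},{"x":10,"z":-34}]'>/dev/null
python3 -m inch '[{"x":10,"z":-34},{"x":10,"z":-34},{"x":10,"z":-34},{"x":10,"z":-34},{"x":10,"z":-34}]'>/dev/null
python3 -m inch '[{"x":10,"z":-34},{"x":10,"z":-34},{"x":10,"z":-34},{"x":10,"z":-34},{"x":10,"z":-34}]'>/dev/null
python3 -m inch '[{"z":-34},{"z":-34},{"z":-34},{},{}]'
python3 go.py 530 -225 230 0.05
python3 - <<'E'
from h import *
s=get_state();c=read_camera("wrist");np.save("w1.npy",dict(s=s,c=c),allow_pickle=True)
cv2.imwrite("pics/w1.png",c["img"][:,:,::-1])
E
```

```text
t 0.25 pos [282.3 612.8 205.8] F [-0.1  0.1  0.3] op 85.4mm
tool x yaw 1.1389 y axis [-6.e-04 -1.e-03 -1.e+00]
rotvec tool [ 5.0000e-04  1.0889e+00 -1.1000e-03]
shift after turn [ 205.5  -24.2 -849.1]validation failed for argument at $[0]...
validation failed for argument at $[0]...
validation failed for argument at $[0]...
validation failed for argument at $[0]...
validation failed for argument at $[0]...
validation failed for argument at $[0]...
validation failed for argument at $[0]...
```

View pics/w1.png

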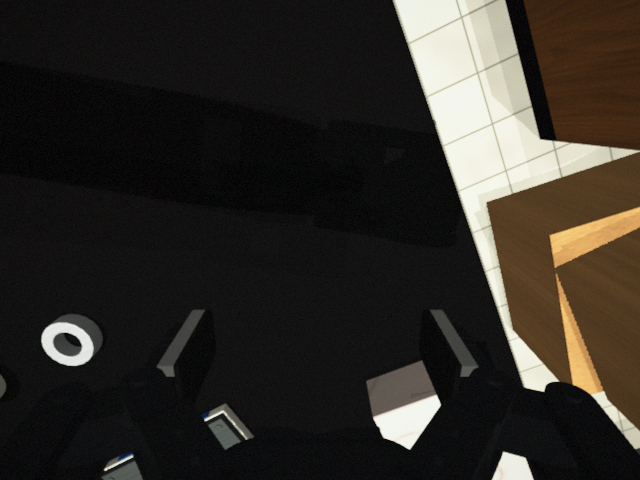

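The wrist picture was taken from the start pose, because every move was refused. It only shows the fingers and the table edge. It looks like each row needs all seven keys.

```bash
python3 -m inch '[{"ax":0,"ay":0.121,"az":0,"x":0,"y":0,"z":0,"hand":-1},{"ax":0,"ay":0.121,"az":0,"x":0,"y":0,"z":0,"hand":-1},{"ax":0,"ay":0.121,"az":0,"x":0,"y":0,"z":0,"hand":-1},{"ax":0,"ay":0.121,"az":0,"x":0,"y":0,"z":0,"hand":-1},{"ax":0,"ay":0.121,"az":0,"x":0,"y":0,"z":0,"hand":-1}]' 40
python3 -m inch '[{"ax":0,"ay":0.121,"az":0,"x":0,"y":0,"z":0,"hand":-1},{"ax":0,"ay":0.121,"az":0,"x":0,"y":0,"z":0,"hand":-1},{"ax":0,"ay":0.121,"az":0,"x":0,"y":0,"z":0,"hand":-1},{"ax":0,"ay":0.121,"az":0,"x":0,"y":0,"z":0,"hand":-1},{"ax":0,"ay":0,"az":0,"x":0,"y":0,"z":0,"hand":-1}]'
python3 go.py 530 -225 230 0.05
```

```text
time: 0.72
eef_pos: [0.2824, 0.613, 0.2064]
tcp_rot: [0.683, 0.184, -0.185, -0.683]
contact_force: [-1.1, -1.2, -0.2]
opening: 1.001
time: 1.13
eef_pos: [0.2824, 0.613, 0.2064]
tcp_rot: [0.707, 0.017, -0.017, -0.707]
contact_force: [-0.3, -0.6, 0.6]
opening: 1.003
t 1.13 pos [282.4 613.  206.4] F [-0.3 -0.6  0.6] op 85.2mm
tool x yaw 0.0480 y axis [-1.e-04 -2.e-04 -1.e+00]
rotvec tool [ 0.0002 -0.002  -0.0002]
shift after turn [ 205.4  -23.6 -849.3]
```

```bash
python3 -m inch '[{"ax":0,"ay":0,"az":0,"x":10,"y":-5,"z":-30,"hand":-1},{"ax":0,"ay":0,"az":0,"x":10,"y":-5,"z":-34,"hand":-1},{"ax":0,"ay":0,"az":0,"x":10,"y":-5,"z":-34,"hand":-1},{"ax":0,"ay":0,"az":0,"x":10,"y":-5,"z":-34,"hand":-1},{"ax":0,"ay":0,"az":0,"x":10,"y":-4,"z":-34,"hand":-1}]' >/dev/null
python3 -m inch '[{"ax":0,"ay":0,"az":0,"x":10,"y":0,"z":-34,"hand":-1},{"ax":0,"ay":0,"az":0,"x":10,"y":0,"z":-34,"hand":-1},{"ax":0,"ay":0,"az":0,"x":10,"y":0,"z":-34,"hand":-1},{"ax":0,"ay":0,"az":0,"x":10,"y":0,"z":-34,"hand":-1},{"ax":0,"ay":0,"az":0,"x":10,"y":0,"z":-34,"hand":-1}]' >/dev/null
python3 -m inch '[{"ax":0,"ay":0,"az":0,"x":10,"y":0,"z":-34,"hand":-1},{"ax":0,"ay":0,"az":0,"x":10,"y":0,"z":-34,"hand":-1},{"ax":0,"ay":0,"az":0,"x":10,"y":0,"z":-34,"hand":-1},{"ax":0,"ay":0,"az":0,"x":10,"y":0,"z":-34,"hand":-1},{"ax":0,"ay":0,"az":0,"x":10,"y":0,"z":-34,"hand":-1}]' >/dev/null
python3 -m inch '[{"ax":0,"ay":0,"az":0,"x":10,"y":0,"z":-34,"hand":-1},{"ax":0,"ay":0,"az":0,"x":10,"y":0,"z":-34,"hand":-1},{"ax":0,"ay":0,"az":0,"x":10,"y":0,"z":-34,"hand":-1},{"ax":0,"ay":0,"az":0,"x":10,"y":0,"z":-34,"hand":-1},{"ax":0,"ay":0,"az":0,"x":10,"y":0,"z":-34,"hand":-1}]' >/dev/null
python3 -m inch '[{"ax":0,"ay":0,"az":0,"x":0,"y":0,"z":-34,"hand":-1},{"ax":0,"ay":0,"az":0,"x":0,"y":0,"z":-34,"hand":-1},{"ax":0,"ay":0,"az":0,"x":0,"y":0,"z":-34,"hand":-1},{"ax":0,"ay":0,"az":0,"x":0,"y":0,"z":0,"hand":-1},{"ax":0,"ay":0,"az":0,"x":0,"y":0,"z":0,"hand":-1}]'
python3 go.py 530 -225 230 0.05
python3 - <<'E'
from h import *
s=get_state();c=read_camera("wrist");np.save("w1.npy",dict(s=s,c=c),allow_pickle=True)
cv2.imwrite("pics/w2.png",c["img"][:,:,::-1])
E
```

```text
time: 3.22
eef_pos: [0.5209, -0.1555, 0.2304]
tcp_rot: [-0.707, -0.017, 0.018, 0.707]
contact_force: [-0.3, 0.4, -0.6]
opening: 1.003
t 3.22 pos [ 520.9 -155.5  230.4] F [-0.3  0.4 -0.6] op 85.3mm
tool x yaw 0.0493 y axis [-3.e-04  5.e-04 -1.e+00]
rotvec tool [-0.0005 -0.0007 -0.0003]
shift after turn [  5.6   0.4 -69.9]
```

View pics/w2.png

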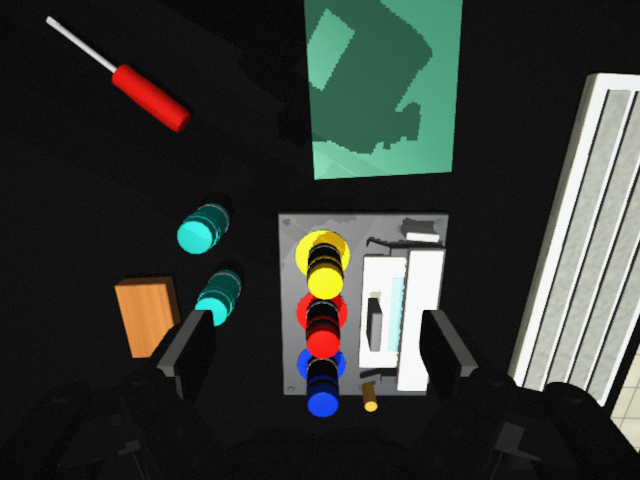

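The wrist picture shows the store from above, with +y up. The cap tops are at about (325,283) yellow, (323,342) red and (323,402) blue. The tray corners are (279,214), (448,214), (446,395) and (284,395), and the grip is at about (375,325). Next I work out positions.

```bash
cat >> h.py <<'E'
def wT(s,c):
    from scipy.spatial.transform import Rotation as R
    T=np.eye(4);T[:3,:3]=R.from_quat(s["tcp_rot"]).as_matrix();T[:3,3]=s["eef_pos"];return T@c["T_tool_cam"]
def hsvblobs(img,lo,hi,mn=60):
    m=cv2.inRange(cv2.cvtColor(img,cv2.COLOR_RGB2HSV),lo,hi);k,l,st,ce=cv2.connectedComponentsWithStats(m)
    return [(st[i],ce[i]) for i in range(1,k) if st[i,4]>mn]
E
python3 - <<'E'
from h import *
from fit import *
d=np.load("w1.npy",allow_pickle=True).item();w=d["c"];w["T"]=wT(d["s"],w)
p=lambda q,z:(world(w,q,z)*1000).round(1).tolist()
print("caps",p([(325,282.5),(323,342),(323,402)],.080))
print("tray",p([(279,214),(448,214),(446,395),(284,395)],.012))
st=[(w,(-95,125,12),(279,214)),(w,(95,125,12),(448,214)),(w,(95,-125,12),(446,395)),(w,(-95,-125,12),(284,395))]
print(fit(st,[.58,-.3,.05]))
x,_=fit(st,[.58,-.3,.05])
print("mat",p([(314,179),(452,171)],.003))
print("grip top",p([(374,297),(374,350)],.057))
E
```

```text
caps [[531.5, -226.1, 80.0], [533.3, -294.0, 80.0], [537.6, -371.7, 80.0]]
tray [[479.2, -178.3, 12.0], [665.7, -168.9, 12.0], [704.7, -415.8, 12.0], [489.7, -426.8, 12.0]]
(array([ 0.57958205, -0.29795941,  0.05321052]), [[-1.0, -0.1], [2.0, -0.6], [-17.9, 0.4], [1.2, 0.7]])
mat [[516.0, -139.2, 3.0], [665.4, -122.9, 3.0]]
grip top [[585.4, -251.6, 57.0], [592.1, -317.7, 57.0]]
```

```bash
python3 -m inch '[{"ax":0,"ay":0,"az":0,"x":4,"y":10,"z":-24,"hand":-0.4},{"ax":0,"ay":0,"az":0,"x":3,"y":20,"z":-24,"hand":-0.4},{"ax":0,"ay":0,"az":0,"x":0,"y":25,"z":-22.7,"hand":-0.4},{"ax":0,"ay":0,"az":0,"x":0,"y":25,"z":0,"hand":-0.4},{"ax":0,"ay":0,"az":0,"x":0,"y":20,"z":0,"hand":-0.4}]' >/dev/null
python3 -m inch '[{"ax":0,"ay":0,"az":0,"x":0,"y":0,"z":0,"hand":-0.4},{"ax":0,"ay":0,"az":0,"x":0,"y":0,"z":0,"hand":-0.4}]' >/dev/null
python3 go.py 531.5 -226 42 0.05
```

```text
t 3.85 pos [ 531.  -222.4  129.5] F [-0.3 -0.2  0.1] op 59.9mm
tool x yaw 0.0526 y axis [-0.0025  0.0019 -1.    ]
rotvec tool [-0.002   0.0026 -0.0024]
shift after turn [ 0.3 87.5 -3.6]
```

```bash
python3 -m inch '[{"ax":0,"ay":0,"az":0,"x":0.3,"y":18,"z":-3.6,"hand":-0.4},{"ax":0,"ay":0,"az":0,"x":0,"y":18,"z":0,"hand":-0.4},{"ax":0,"ay":0,"az":0,"x":0,"y":18,"z":0,"hand":-0.4},{"ax":0,"ay":0,"az":0,"x":0,"y":18,"z":0,"hand":-0.4},{"ax":0,"ay":0,"az":0,"x":0,"y":15,"z":0,"hand":-0.4}]'
python3 -m inch '[{"ax":0,"ay":0,"az":0,"x":0,"y":0,"z":0,"hand":-0.4},{"ax":0,"ay":0,"az":0,"x":0,"y":0,"z":0,"hand":0.5},{"ax":0,"ay":0,"az":0,"x":0,"y":0,"z":0,"hand":0.5},{"ax":0,"ay":0,"az":0,"x":0,"y":0,"z":0,"hand":0.5},{"ax":0,"ay":0,"az":0,"x":0,"y":0,"z":0,"hand":0.5}]' 40
python3 -m inch '[{"ax":0,"ay":0,"az":0,"x":0,"y":0,"z":0,"hand":0.5},{"ax":0,"ay":0,"az":0,"x":0,"y":0,"z":0,"hand":0.5},{"ax":0,"ay":0,"az":0,"x":0,"y":0,"z":0,"hand":0.5}]'
python3 go.py
python3 - <<'E'
from h import *
s=get_state();c=read_camera("wrist");cv2.imwrite("pics/w3.png",c["img"][:,:,::-1])
E
```

```text
time: 4.27
eef_pos: [0.5337, -0.2276, 0.0452]
tcp_rot: [0.708, 0.02, -0.017, -0.706]
contact_force: [0.0, -1.1, -0.7]
opening: 0.699
time: 4.68
eef_pos: [0.5337, -0.2286, 0.0463]
tcp_rot: [0.708, 0.019, -0.017, -0.706]
contact_force: [-0.9, 0.7, 5.6]
opening: 0.386
time: 4.93
eef_pos: [0.5337, -0.2287, 0.0463]
tcp_rot: [0.708, 0.019, -0.016, -0.706]
contact_force: [-1.5, 1.2, 6.8]
opening: 0.382
t 4.93 pos [ 533.7 -228.7   46.3] F [-1.5  1.2  6.8] op 32.5mm
tool x yaw 0.0501 y axis [ 0.0036 -0.0021 -1.    ]
```

View pics/w3.png

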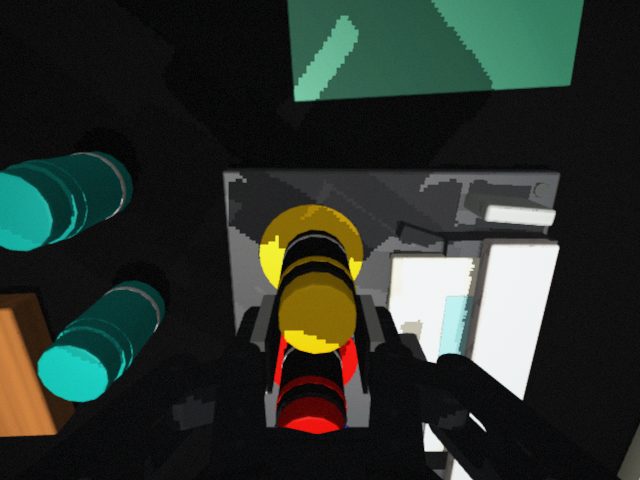

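The wrist view shows the yellow lens centred between the pads: cap top at about (318,322), predicted (320,326). I lift it.

```bash
python3 -m inch '[{"ax":0,"ay":0,"az":0,"x":0,"y":-5,"z":0,"hand":0.5},{"ax":0,"ay":0,"az":0,"x":0,"y":-10,"z":0,"hand":0.5},{"ax":0,"ay":0,"az":0,"x":0,"y":-20,"z":0,"hand":0.5},{"ax":0,"ay":0,"az":0,"x":0,"y":-20,"z":0,"hand":0.5},{"ax":0,"ay":0,"az":0,"x":0,"y":-15,"z":0,"hand":0.5}]' >/dev/null
python3 -m inch '[{"ax":0,"ay":0,"az":0,"x":0,"y":-5,"z":0,"hand":0.5},{"ax":0,"ay":0,"az":0,"x":0,"y":0,"z":0,"hand":0.5},{"ax":0,"ay":0,"az":0,"x":0,"y":0,"z":0,"hand":0.5}]'
python3 go.py 537 55 120 0.05
python3 - <<'E'
from h import *
c=read_camera("wrist");d=read_camera("scene")
cv2.imwrite("pics/w4.png",np.hstack([cv2.resize(c["img"],(400,300)),cv2.resize(d["img"],(400,300))])[:,:,::-1])
E
```

```text
time: 5.65
eef_pos: [0.5318, -0.2276, 0.1182]
tcp_rot: [-0.707, -0.018, 0.018, 0.707]
contact_force: [0.0, 0.2, -2.6]
opening: 0.384
t 5.65 pos [ 531.8 -227.6  118.2] F [ 0.   0.2 -2.6] op 32.6mm
tool x yaw 0.0501 y axis [-4.e-04  2.e-04 -1.e+00]
rotvec tool [-0.0002  0.0001 -0.0004]
shift after turn [ 19.4  -1.8 282. ]
```

View pics/w4.png

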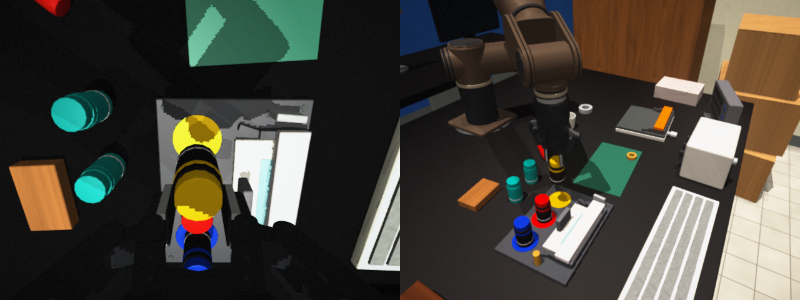

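The yellow lens hangs upright in the grip and the others have not moved. Next I carry it to the mat.

```bash
python3 -m inch '[{"ax":0,"ay":0,"az":0,"x":1,"y":0,"z":12,"hand":0.5},{"ax":0,"ay":0,"az":0,"x":2,"y":0,"z":24,"hand":0.5},{"ax":0,"ay":0,"az":0,"x":2,"y":0,"z":24,"hand":0.5},{"ax":0,"ay":0,"az":0,"x":2,"y":0,"z":24,"hand":0.5},{"ax":0,"ay":0,"az":0,"x":2,"y":0,"z":24,"hand":0.5}]' >/dev/null
python3 -m inch '[{"ax":0,"ay":0,"az":0,"x":2,"y":0,"z":24,"hand":0.5},{"ax":0,"ay":0,"az":0,"x":2,"y":0,"z":24,"hand":0.5},{"ax":0,"ay":0,"az":0,"x":2,"y":0,"z":24,"hand":0.5},{"ax":0,"ay":0,"az":0,"x":2,"y":0,"z":24,"hand":0.5},{"ax":0,"ay":0,"az":0,"x":2,"y":0,"z":24,"hand":0.5}]' >/dev/null
python3 -m inch '[{"ax":0,"ay":0,"az":0,"x":2,"y":10,"z":24,"hand":0.5},{"ax":0,"ay":0,"az":0,"x":0,"y":15,"z":20,"hand":0.5},{"ax":0,"ay":0,"az":0,"x":0,"y":15,"z":10,"hand":0.5},{"ax":0,"ay":0,"az":0,"x":0,"y":10,"z":0,"hand":0.5},{"ax":0,"ay":0,"az":0,"x":0,"y":10,"z":0,"hand":0.5}]' >/dev/null
python3 -m inch '[{"ax":0,"ay":0,"az":0,"x":0,"y":5,"z":0,"hand":0.5},{"ax":0,"ay":0,"az":0,"x":0,"y":0,"z":0,"hand":0.5},{"ax":0,"ay":0,"az":0,"x":0,"y":0,"z":0,"hand":0.5}]'
python3 go.py 537 55 38 0.05
```

```text
time: 7.25
eef_pos: [0.5391, 0.0541, 0.0535]
tcp_rot: [0.707, 0.017, -0.017, -0.707]
contact_force: [0.9, -0.0, -1.7]
opening: 0.389
t 7.25 pos [539.1  54.1  53.5] F [ 0.9 -0.  -1.7] op 33.1mm
tool x yaw 0.0488 y axis [-2.e-04 -1.e-04 -1.e+00]
rotvec tool [ 0.     -0.0012 -0.0002]
shift after turn [-2.1 15.5  1. ]
```

```bash
python3 -m inch '[{"ax":0,"ay":0,"az":0,"x":0,"y":6,"z":0,"hand":0.5},{"ax":0,"ay":0,"az":0,"x":0,"y":5,"z":0,"hand":0.5},{"ax":0,"ay":0,"az":0,"x":0,"y":2,"z":0,"hand":0.5},{"ax":0,"ay":0,"az":0,"x":0,"y":0,"z":0,"hand":0.5},{"ax":0,"ay":0,"az":0,"x":0,"y":0,"z":0,"hand":0.5}]'
python3 -m inch '[{"ax":0,"ay":0,"az":0,"x":0,"y":1,"z":0,"hand":0.5},{"ax":0,"ay":0,"az":0,"x":0,"y":0,"z":0,"hand":0.5}]'
python3 -m inch '[{"ax":0,"ay":0,"az":0,"x":0,"y":1,"z":0,"hand":0.5},{"ax":0,"ay":0,"az":0,"x":0,"y":0,"z":0,"hand":0.5}]'
```

```text
time: 7.67
eef_pos: [0.5389, 0.0548, 0.0404]
tcp_rot: [-0.707, -0.017, 0.018, 0.707]
contact_force: [-0.0, -0.1, -1.1]
opening: 0.384
time: 7.83
eef_pos: [0.5391, 0.0549, 0.0396]
tcp_rot: [0.707, 0.018, -0.018, -0.707]
contact_force: [-0.3, 0.2, -2.3]
opening: 0.382
time: 8.0
eef_pos: [0.5389, 0.0549, 0.0385]
tcp_rot: [-0.707, -0.018, 0.018, 0.707]
contact_force: [-0.1, -0.0, -2.3]
opening: 0.381
```

```bash
for i in 1 2 3 4; do :; done
python3 -m inch '[{"ax":0,"ay":0,"az":0,"x":0,"y":1,"z":0,"hand":0.5},{"ax":0,"ay":0,"az":0,"x":0,"y":0,"z":0,"hand":0.5}]' | grep -E "eef|force"
python3 -m inch '[{"ax":0,"ay":0,"az":0,"x":0,"y":1,"z":0,"hand":0.5},{"ax":0,"ay":0,"az":0,"x":0,"y":0,"z":0,"hand":0.5}]' | grep -E "eef|force"
```

```text
eef_pos: [0.5391, 0.0549, 0.0375]
contact_force: [0.5, -0.1, -1.6]
eef_pos: [0.5392, 0.0549, 0.0374]
contact_force: [-3.0, -0.4, 3.9]
```

```bash
python3 -m inch '[{"ax":0,"ay":0,"az":0,"x":0,"y":0,"z":0,"hand":0.1},{"ax":0,"ay":0,"az":0,"x":0,"y":0,"z":0,"hand":-0.2},{"ax":0,"ay":0,"az":0,"x":0,"y":0,"z":0,"hand":-0.4},{"ax":0,"ay":0,"az":0,"x":0,"y":0,"z":0,"hand":-0.4},{"ax":0,"ay":0,"az":0,"x":0,"y":-10,"z":0,"hand":-0.4}]'
python3 -m inch '[{"ax":0,"ay":0,"az":0,"x":0,"y":-20,"z":0,"hand":-0.4},{"ax":0,"ay":0,"az":0,"x":0,"y":-30,"z":0,"hand":-0.4},{"ax":0,"ay":0,"az":0,"x":0,"y":-30,"z":0,"hand":-0.4},{"ax":0,"ay":0,"az":0,"x":-2,"y":-5,"z":-24,"hand":-0.4},{"ax":0,"ay":0,"az":0,"x":-3,"y":0,"z":-36,"hand":-0.4}]' >/dev/null
python3 -m inch '[{"ax":0,"ay":0,"az":0,"x":-2,"y":0,"z":-36,"hand":-0.4},{"ax":0,"ay":0,"az":0,"x":-2,"y":0,"z":-36,"hand":-0.4},{"ax":0,"ay":0,"az":0,"x":-2,"y":0,"z":-36,"hand":-0.4},{"ax":0,"ay":0,"az":0,"x":-3,"y":0,"z":-36,"hand":-0.4},{"ax":0,"ay":0,"az":0,"x":-3,"y":0,"z":-36,"hand":-0.4}]' >/dev/null
python3 -m inch '[{"ax":0,"ay":0,"az":0,"x":-3,"y":0,"z":-36,"hand":-0.4},{"ax":0,"ay":0,"az":0,"x":-3,"y":0,"z":-36,"hand":-0.4},{"ax":0,"ay":0,"az":0,"x":0,"y":0,"z":-36,"hand":-0.4},{"ax":0,"ay":0,"az":0,"x":0,"y":0,"z":0,"hand":-0.4},{"ax":0,"ay":0,"az":0,"x":0,"y":0,"z":0,"hand":-0.4}]' >/dev/null
python3 -m inch '[{"ax":0,"ay":0,"az":0,"x":0,"y":0,"z":0,"hand":-0.4},{"ax":0,"ay":0,"az":0,"x":0,"y":0,"z":0,"hand":-0.4}]' >/dev/null
python3 go.py 533.3 -294.5 44 0.05
python3 - <<'E'
from h import *
s=get_state();c=read_camera("wrist");np.save("w1.npy",dict(s=s,c=c),allow_pickle=True);d=read_camera("scene")
cv2.imwrite("pics/w5.png",np.hstack([cv2.resize(c["img"],(400,300)),cv2.resize(d["img"],(400,300))])[:,:,::-1])
w=c;w["T"]=wT(s,c)
for n,P in dict(red=[.5333,-.2945,.08],blue=[.5376,-.372,.08]).items(): print(n,proj(w,P))
for n,lo,hi in [("red",(0,130,90),(5,255,255)),("blue",(112,130,90),(125,255,255))]: print(n,hsvblobs(c["img"],lo,hi))
E
```

```text
time: 8.75
eef_pos: [0.5372, 0.055, 0.0448]
tcp_rot: [-0.707, -0.016, 0.019, 0.707]
contact_force: [-0.8, 0.1, -0.1]
opening: 0.702
t 10.17 pos [ 533.4 -292.6  131.6] F [ 0.  -0.1  0.4] op 59.9mm
tool x yaw 0.0511 y axis [-3.e-04  5.e-04 -1.e+00]
rotvec tool [-0.0005  0.0011 -0.0002]
shift after turn [-0.2 87.6 -1.9]
red [[317.64253484 253.16808019]]
blue [[317.97637111 353.47830924]]
red [(array([ 280,  193,   75,   61, 1667], dtype=int32), array([315.6184763 , 217.44511098])), (array([ 292,  232,   52,   48, 1981], dtype=int32), array([317.24381625, 255.7501262 ]))]
blue [(array([ 282,  279,   69,   55, 1509], dtype=int32), array([314.71968191, 299.74685222])), (array([ 294,  337,   47,   40, 1496], dtype=int32), array([317.2473262 , 356.68048128]))]
```

View pics/w5.png

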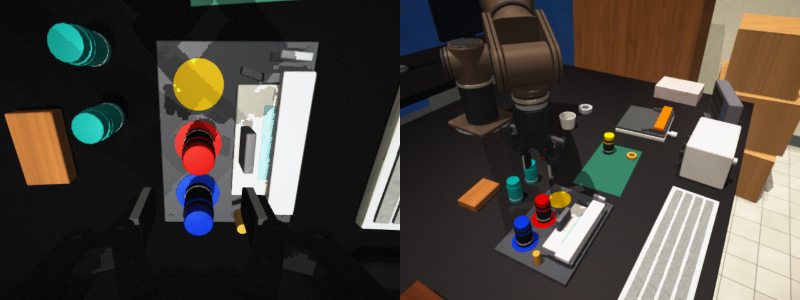

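Yellow stands on the mat, and red is at the predicted pixel within 3 px. Now I grasp red and lift it.

```bash
python3 -m inch '[{"ax":0,"ay":0,"az":0,"x":0,"y":18,"z":-3,"hand":-0.3},{"ax":0,"ay":0,"az":0,"x":0,"y":18,"z":0,"hand":-0.3},{"ax":0,"ay":0,"az":0,"x":0,"y":18,"z":0,"hand":-0.3},{"ax":0,"ay":0,"az":0,"x":0,"y":18,"z":0,"hand":-0.3},{"ax":0,"ay":0,"az":0,"x":0,"y":15,"z":0,"hand":-0.3}]' | grep -E "eef|force"
python3 -m inch '[{"ax":0,"ay":0,"az":0,"x":0,"y":0,"z":0,"hand":-0.3},{"ax":0,"ay":0,"az":0,"x":0,"y":0,"z":0,"hand":0.0},{"ax":0,"ay":0,"az":0,"x":0,"y":0,"z":0,"hand":0.5},{"ax":0,"ay":0,"az":0,"x":0,"y":0,"z":0,"hand":0.5},{"ax":0,"ay":0,"az":0,"x":0,"y":0,"z":0,"hand":0.5}]' 40
python3 -m inch '[{"ax":0,"ay":0,"az":0,"x":0,"y":0,"z":0,"hand":0.5},{"ax":0,"ay":0,"az":0,"x":0,"y":0,"z":0,"hand":0.5},{"ax":0,"ay":0,"az":0,"x":0,"y":0,"z":0,"hand":0.5}]'
python3 -m inch '[{"ax":0,"ay":0,"az":0,"x":0,"y":-5,"z":0,"hand":0.5},{"ax":0,"ay":0,"az":0,"x":0,"y":-10,"z":0,"hand":0.5},{"ax":0,"ay":0,"az":0,"x":0,"y":-20,"z":0,"hand":0.5},{"ax":0,"ay":0,"az":0,"x":0,"y":-20,"z":0,"hand":0.5},{"ax":0,"ay":0,"az":0,"x":0,"y":-15,"z":0,"hand":0.5}]' >/dev/null
python3 -m inch '[{"ax":0,"ay":0,"az":0,"x":0,"y":-5,"z":0,"hand":0.5},{"ax":0,"ay":0,"az":0,"x":0,"y":0,"z":0,"hand":0.5},{"ax":0,"ay":0,"az":0,"x":0,"y":0,"z":0,"hand":0.5}]'
python3 go.py 544 -15 120 0.05
```

```text
eef_pos: [0.5334, -0.2953, 0.0433]
contact_force: [0.4, 0.4, -0.8]
time: 11.1
eef_pos: [0.5342, -0.2971, 0.0458]
tcp_rot: [0.707, 0.018, -0.017, -0.706]
contact_force: [-0.8, 0.2, 0.0]
opening: 0.382
time: 11.35
eef_pos: [0.5342, -0.2972, 0.0457]
tcp_rot: [0.707, 0.018, -0.017, -0.707]
contact_force: [-0.4, 1.6, 3.2]
opening: 0.384
time: 12.02
eef_pos: [0.5331, -0.2966, 0.119]
tcp_rot: [-0.707, -0.017, 0.018, 0.707]
contact_force: [-0.7, 0.2, -2.9]
opening: 0.383
t 12.02 pos [ 533.1 -296.6  119. ] F [-0.7  0.2 -2.9] op 32.6mm
tool x yaw 0.0499 y axis [-7.e-04  5.e-04 -1.e+00]
rotvec tool [-0.0005 -0.0001 -0.0007]
shift after turn [ 24.9  -1.  280.7]
```

```bash
python3 -m inch '[{"ax":0,"ay":0,"az":0,"x":1,"y":0,"z":12,"hand":0.5},{"ax":0,"ay":0,"az":0,"x":2,"y":0,"z":24,"hand":0.5},{"ax":0,"ay":0,"az":0,"x":2,"y":0,"z":24,"hand":0.5},{"ax":0,"ay":0,"az":0,"x":2,"y":0,"z":24,"hand":0.5},{"ax":0,"ay":0,"az":0,"x":2,"y":0,"z":24,"hand":0.5}]' >/dev/null
python3 -m inch '[{"ax":0,"ay":0,"az":0,"x":3,"y":0,"z":24,"hand":0.5},{"ax":0,"ay":0,"az":0,"x":3,"y":0,"z":24,"hand":0.5},{"ax":0,"ay":0,"az":0,"x":3,"y":0,"z":24,"hand":0.5},{"ax":0,"ay":0,"az":0,"x":3,"y":0,"z":24,"hand":0.5},{"ax":0,"ay":0,"az":0,"x":3,"y":0,"z":24,"hand":0.5}]' >/dev/null
python3 -m inch '[{"ax":0,"ay":0,"az":0,"x":1,"y":10,"z":24,"hand":0.5},{"ax":0,"ay":0,"az":0,"x":0,"y":15,"z":20,"hand":0.5},{"ax":0,"ay":0,"az":0,"x":0,"y":15,"z":9,"hand":0.5},{"ax":0,"ay":0,"az":0,"x":0,"y":15,"z":0,"hand":0.5},{"ax":0,"ay":0,"az":0,"x":0,"y":10,"z":0,"hand":0.5}]' >/dev/null
python3 -m inch '[{"ax":0,"ay":0,"az":0,"x":0,"y":8,"z":0,"hand":0.5},{"ax":0,"ay":0,"az":0,"x":0,"y":5,"z":0,"hand":0.5},{"ax":0,"ay":0,"az":0,"x":0,"y":0,"z":0,"hand":0.5},{"ax":0,"ay":0,"az":0,"x":0,"y":0,"z":0,"hand":0.5}]' | grep -E "eef|force"
python3 go.py 544 -15 37 0.05
```

```text
eef_pos: [0.5446, -0.0153, 0.0416]
contact_force: [-0.0, 0.7, -3.4]
t 13.60 pos [544.6 -15.3  41.6] F [-0.   0.7 -3.4] op 33.0mm
tool x yaw 0.0493 y axis [-0.e+00  1.e-04 -1.e+00]
rotvec tool [-0.0001 -0.0007 -0.    ]
shift after turn [-0.6  4.6  0.3]
```

```bash
python3 -m inch '[{"ax":0,"ay":0,"az":0,"x":0,"y":2,"z":0,"hand":0.5},{"ax":0,"ay":0,"az":0,"x":0,"y":2,"z":0,"hand":0.5},{"ax":0,"ay":0,"az":0,"x":0,"y":0,"z":0,"hand":0.5}]' | grep -E "eef|force"
python3 -m inch '[{"ax":0,"ay":0,"az":0,"x":0,"y":0.8,"z":0,"hand":0.5},{"ax":0,"ay":0,"az":0,"x":0,"y":0,"z":0,"hand":0.5}]' | grep -E "eef|force"
python3 -m inch '[{"ax":0,"ay":0,"az":0,"x":0,"y":0.7,"z":0,"hand":0.5},{"ax":0,"ay":0,"az":0,"x":0,"y":0,"z":0,"hand":0.5}]' | grep -E "eef|force"
```

```text
eef_pos: [0.5447, -0.0152, 0.0378]
contact_force: [0.6, 0.0, -3.3]
eef_pos: [0.5446, -0.015, 0.0369]
contact_force: [0.1, -0.2, -2.6]
eef_pos: [0.5447, -0.015, 0.0367]
contact_force: [-2.7, -0.2, 2.1]
```

Red is in contact at 36.7 mm, against 36.8 expected. I release it and go to blue.

```bash
python3 -m inch '[{"ax":0,"ay":0,"az":0,"x":0,"y":0,"z":0,"hand":0.1},{"ax":0,"ay":0,"az":0,"x":0,"y":0,"z":0,"hand":-0.2},{"ax":0,"ay":0,"az":0,"x":0,"y":0,"z":0,"hand":-0.4},{"ax":0,"ay":0,"az":0,"x":0,"y":0,"z":0,"hand":-0.4},{"ax":0,"ay":0,"az":0,"x":0,"y":-10,"z":0,"hand":-0.4}]' >/dev/null
python3 -m inch '[{"ax":0,"ay":0,"az":0,"x":0,"y":-20,"z":0,"hand":-0.4},{"ax":0,"ay":0,"az":0,"x":0,"y":-30,"z":0,"hand":-0.4},{"ax":0,"ay":0,"az":0,"x":0,"y":-30,"z":0,"hand":-0.4},{"ax":0,"ay":0,"az":0,"x":-2,"y":-5,"z":-24,"hand":-0.4},{"ax":0,"ay":0,"az":0,"x":-3,"y":0,"z":-37,"hand":-0.4}]' >/dev/null
python3 -m inch '[{"ax":0,"ay":0,"az":0,"x":-2,"y":0,"z":-37,"hand":-0.4},{"ax":0,"ay":0,"az":0,"x":-2,"y":0,"z":-37,"hand":-0.4},{"ax":0,"ay":0,"az":0,"x":-2,"y":0,"z":-37,"hand":-0.4},{"ax":0,"ay":0,"az":0,"x":-3,"y":0,"z":-37,"hand":-0.4},{"ax":0,"ay":0,"az":0,"x":-3,"y":0,"z":-37,"hand":-0.4}]' >/dev/null
python3 -m inch '[{"ax":0,"ay":0,"az":0,"x":-3,"y":0,"z":-37,"hand":-0.4},{"ax":0,"ay":0,"az":0,"x":-3,"y":0,"z":-37,"hand":-0.4},{"ax":0,"ay":0,"az":0,"x":-1,"y":0,"z":-37,"hand":-0.4},{"ax":0,"ay":0,"az":0,"x":0,"y":0,"z":0,"hand":-0.4},{"ax":0,"ay":0,"az":0,"x":0,"y":0,"z":0,"hand":-0.4}]' >/dev/null
python3 -m inch '[{"ax":0,"ay":0,"az":0,"x":0,"y":0,"z":0,"hand":-0.4},{"ax":0,"ay":0,"az":0,"x":0,"y":0,"z":0,"hand":-0.4}]' >/dev/null
python3 go.py 537.5 -373.5 44 0.05
python3 - <<'E'
from h import *
s=get_state();c=read_camera("wrist");w=c;w["T"]=wT(s,c)
print(proj(w,[.5375,-.3735,.08]),hsvblobs(c["img"],(112,130,90),(125,255,255)))
# bystander near blue: amber peg
d=read_camera("scene"); 
np.save("w2.npy",dict(s=s,c=c),allow_pickle=True)
E
```

```text
t 16.02 pos [ 538.4 -371.4  131.1] F [-0.1 -0.8  0.1] op 59.8mm
tool x yaw 0.0511 y axis [-2.e-04  6.e-04 -1.e+00]
rotvec tool [-0.0006  0.0011 -0.0002]
shift after turn [-1.  87.1 -2.1]
[[316.2715709  253.72754105]] [(array([ 278,  188,   75,   61, 1858], dtype=int32), array([313.48708288, 212.25134553])), (array([ 290,  232,   52,   49, 1990], dtype=int32), array([315.64271357, 255.79447236]))]
```

```bash
python3 -m inch '[{"ax":0,"ay":0,"az":0,"x":-1,"y":18,"z":-3,"hand":-0.3},{"ax":0,"ay":0,"az":0,"x":0,"y":18,"z":0,"hand":-0.3},{"ax":0,"ay":0,"az":0,"x":0,"y":18,"z":0,"hand":-0.3},{"ax":0,"ay":0,"az":0,"x":0,"y":18,"z":0,"hand":-0.3},{"ax":0,"ay":0,"az":0,"x":0,"y":15,"z":0,"hand":-0.3}]' | grep -E "eef|force"
python3 -m inch '[{"ax":0,"ay":0,"az":0,"x":0,"y":0,"z":0,"hand":-0.3},{"ax":0,"ay":0,"az":0,"x":0,"y":0,"z":0,"hand":0.0},{"ax":0,"ay":0,"az":0,"x":0,"y":0,"z":0,"hand":0.5},{"ax":0,"ay":0,"az":0,"x":0,"y":0,"z":0,"hand":0.5},{"ax":0,"ay":0,"az":0,"x":0,"y":0,"z":0,"hand":0.5}]' 40 >/dev/null
python3 -m inch '[{"ax":0,"ay":0,"az":0,"x":0,"y":0,"z":0,"hand":0.5},{"ax":0,"ay":0,"az":0,"x":0,"y":0,"z":0,"hand":0.5},{"ax":0,"ay":0,"az":0,"x":0,"y":0,"z":0,"hand":0.5}]'
python3 -m inch '[{"ax":0,"ay":0,"az":0,"x":0,"y":-5,"z":0,"hand":0.5},{"ax":0,"ay":0,"az":0,"x":0,"y":-10,"z":0,"hand":0.5},{"ax":0,"ay":0,"az":0,"x":0,"y":-20,"z":0,"hand":0.5},{"ax":0,"ay":0,"az":0,"x":0,"y":-20,"z":0,"hand":0.5},{"ax":0,"ay":0,"az":0,"x":0,"y":-15,"z":0,"hand":0.5}]' >/dev/null
python3 -m inch '[{"ax":0,"ay":0,"az":0,"x":0,"y":-5,"z":0,"hand":0.5},{"ax":0,"ay":0,"az":0,"x":0,"y":0,"z":0,"hand":0.5},{"ax":0,"ay":0,"az":0,"x":0,"y":0,"z":0,"hand":0.5}]'
python3 go.py 551 -86 120 0.05
```

```text
eef_pos: [0.5375, -0.3742, 0.0428]
contact_force: [-0.4, -0.3, -0.3]
time: 17.2
eef_pos: [0.5381, -0.3762, 0.0452]
tcp_rot: [0.707, 0.018, -0.017, -0.706]
contact_force: [0.2, 0.4, 3.0]
opening: 0.388
time: 17.87
eef_pos: [0.5371, -0.3754, 0.1186]
tcp_rot: [-0.707, -0.017, 0.018, 0.707]
contact_force: [-0.6, 0.6, -3.4]
opening: 0.386
t 17.87 pos [ 537.1 -375.4  118.6] F [-0.6  0.6 -3.4] op 32.8mm
tool x yaw 0.0500 y axis [-6.e-04  5.e-04 -1.e+00]
rotvec tool [-0.0005 -0.     -0.0006]
shift after turn [ 28.3  -1.4 288.4]
```

```bash
python3 -m inch '[{"ax":0,"ay":0,"az":0,"x":1,"y":0,"z":12,"hand":0.5},{"ax":0,"ay":0,"az":0,"x":2,"y":0,"z":24,"hand":0.5},{"ax":0,"ay":0,"az":0,"x":2,"y":0,"z":24,"hand":0.5},{"ax":0,"ay":0,"az":0,"x":2,"y":0,"z":24,"hand":0.5},{"ax":0,"ay":0,"az":0,"x":3,"y":0,"z":24,"hand":0.5}]' >/dev/null
python3 -m inch '[{"ax":0,"ay":0,"az":0,"x":3,"y":0,"z":24,"hand":0.5},{"ax":0,"ay":0,"az":0,"x":3,"y":0,"z":24,"hand":0.5},{"ax":0,"ay":0,"az":0,"x":3,"y":0,"z":24,"hand":0.5},{"ax":0,"ay":0,"az":0,"x":3,"y":0,"z":24,"hand":0.5},{"ax":0,"ay":0,"az":0,"x":3,"y":0,"z":24,"hand":0.5}]' >/dev/null
python3 -m inch '[{"ax":0,"ay":0,"az":0,"x":3,"y":10,"z":24,"hand":0.5},{"ax":0,"ay":0,"az":0,"x":0,"y":15,"z":20,"hand":0.5},{"ax":0,"ay":0,"az":0,"x":0,"y":15,"z":15,"hand":0.5},{"ax":0,"ay":0,"az":0,"x":0,"y":15,"z":0,"hand":0.5},{"ax":0,"ay":0,"az":0,"x":0,"y":10,"z":0,"hand":0.5}]' >/dev/null
python3 -m inch '[{"ax":0,"ay":0,"az":0,"x":0,"y":8,"z":0,"hand":0.5},{"ax":0,"ay":0,"az":0,"x":0,"y":5,"z":0,"hand":0.5},{"ax":0,"ay":0,"az":0,"x":0,"y":2,"z":0,"hand":0.5},{"ax":0,"ay":0,"az":0,"x":0,"y":1,"z":0,"hand":0.5},{"ax":0,"ay":0,"az":0,"x":0,"y":0,"z":0,"hand":0.5}]' >/dev/null
python3 -m inch '[{"ax":0,"ay":0,"az":0,"x":0,"y":0,"z":0,"hand":0.5}]' | grep -E "eef|force"
```

```text
eef_pos: [0.5517, -0.0882, 0.0388]
contact_force: [0.0, -0.2, -2.3]
```

```bash
python3 -m inch '[{"ax":0,"ay":0,"az":0,"x":0,"y":1,"z":0,"hand":0.5},{"ax":0,"ay":0,"az":0,"x":0,"y":1,"z":0,"hand":0.5},{"ax":0,"ay":0,"az":0,"x":0,"y":0,"z":0,"hand":0.5}]' | grep -E "eef|force"
python3 -m inch '[{"ax":0,"ay":0,"az":0,"x":0,"y":0.7,"z":0,"hand":0.5},{"ax":0,"ay":0,"az":0,"x":0,"y":0,"z":0,"hand":0.5}]' | grep -E "eef|force"
python3 -m inch '[{"ax":0,"ay":0,"az":0,"x":0,"y":0.7,"z":0,"hand":0.5},{"ax":0,"ay":0,"az":0,"x":0,"y":0,"z":0,"hand":0.5}]' | grep -E "eef|force"
```

```text
eef_pos: [0.5513, -0.0878, 0.0362]
contact_force: [1.4, 0.1, -2.2]
eef_pos: [0.5514, -0.0878, 0.0362]
contact_force: [-2.2, 0.0, 1.7]
eef_pos: [0.5515, -0.0879, 0.0361]
contact_force: [-3.6, 1.7, 7.2]
```

```bash
python3 -m inch '[{"ax":0,"ay":0,"az":0,"x":0,"y":0,"z":0,"hand":0.1},{"ax":0,"ay":0,"az":0,"x":0,"y":0,"z":0,"hand":-0.2},{"ax":0,"ay":0,"az":0,"x":0,"y":0,"z":0,"hand":-0.4},{"ax":0,"ay":0,"az":0,"x":0,"y":0,"z":0,"hand":-0.4},{"ax":0,"ay":0,"az":0,"x":0,"y":-10,"z":0,"hand":-0.4}]' >/dev/null
python3 -m inch '[{"ax":0,"ay":0,"az":0,"x":0,"y":-20,"z":0,"hand":-0.4},{"ax":0,"ay":0,"az":0,"x":0,"y":-30,"z":0,"hand":-0.4},{"ax":0,"ay":0,"az":0,"x":0,"y":-30,"z":0,"hand":-0.4},{"ax":0,"ay":0,"az":0,"x":3,"y":-5,"z":-24,"hand":-0.4},{"ax":0,"ay":0,"az":0,"x":5,"y":0,"z":-36,"hand":-0.4}]' >/dev/null
python3 -m inch '[{"ax":0,"ay":0,"az":0,"x":5,"y":0,"z":-36,"hand":0},{"ax":0,"ay":0,"az":0,"x":5,"y":0,"z":-36,"hand":0.3},{"ax":0,"ay":0,"az":0,"x":5,"y":0,"z":-36,"hand":0.3},{"ax":0,"ay":0,"az":0,"x":5,"y":0,"z":-36,"hand":0.3},{"ax":0,"ay":0,"az":0,"x":0,"y":0,"z":0,"hand":0.3}]' >/dev/null
python3 -m inch '[{"ax":0,"ay":0,"az":0,"x":0,"y":0,"z":0,"hand":0.3},{"ax":0,"ay":0,"az":0,"x":0,"y":0,"z":0,"hand":0.3},{"ax":0,"ay":0,"az":0,"x":0,"y":0,"z":0,"hand":0.3}]' >/dev/null
python3 go.py 592 -297 60 0.053
python3 - <<'E'
from h import *
s=get_state();c=read_camera("wrist");np.save("w1.npy",dict(s=s,c=c),allow_pickle=True);d=read_camera("scene")
a=c["img"]; b=cv2.resize(d["img"][200:440,120:440],(320,240))
cv2.imwrite("pics/w6.png",a[:,:,::-1]); cv2.imwrite("pics/s6.png",d["img"][:,:,::-1])
E
```

```text
t 21.70 pos [ 589.1 -288.8  129.7] F [ 0.  -0.1  0. ] op 29.8mm
tool x yaw 0.0510 y axis [-4.e-04  6.e-04 -1.e+00]
rotvec tool [-0.0006 -0.002  -0.0004]
shift after turn [ 2.5 69.7 -8.4]
```

View pics/w6.png

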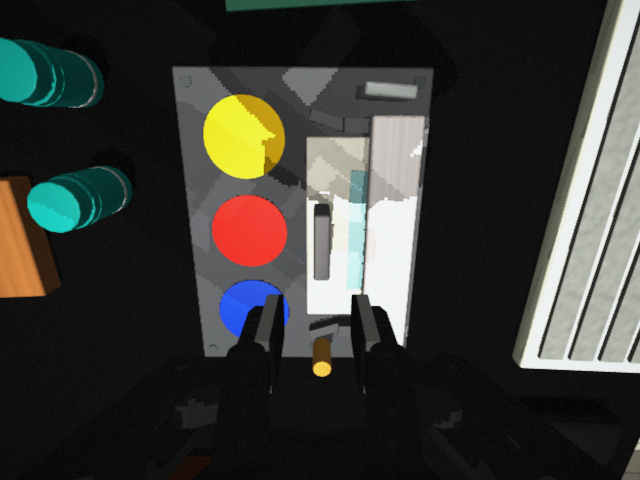

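The grip's top face is at about cols 314–330, rows 217–280. The disc centres are yellow (244,136) and red (250,230), with blue around (254,309). The tray corners are (173,67), (434,67) and (204,357).

Run:
```python
from h import *
from fit import fit
d=np.load("w1.npy",allow_pickle=True).item();w=d["c"];w["T"]=wT(d["s"],w)
p=lambda q,z:(world(w,q,z)*1000).round(1).tolist()
print("grip",p([(322,248.5),(322,217),(322,280)],.057))
for n,lo,hi in [("y",(24,130,60),(34,255,255)),("r",(0,130,60),(5,255,255)),("b",(112,130,60),(125,255,255))]:
    for st,ce in hsvblobs(w["img"],lo,hi,500):
        print(n,st,p([(st[0]+st[2]/2,st[1]+st[3]/2)],.012))
st=[(w,(-95,125,12),(173,67)),(w,(95,125,12),(434,67)),(w,(-95,-125,12),(204,357)),(w,(-45,75,12),(244,136)),(w,(-45,0,12),(250,230))]
print(fit(st,[.58,-.3,.05]))
```

```text
grip [[592.4, -295.2, 57.0], [591.1, -272.0, 57.0], [593.8, -319.8, 57.0]]
y [ 203   95   81   84 4705] [[529.0, -224.5, 12.0]]
r [ 212  195   75   72 4252] [[532.9, -299.7, 12.0]]
b [ 219  280   63   58 1823] [[533.1, -373.2, 12.0]]
(array([ 0.5780451 , -0.29781627,  0.04587407]), [[-2.4, -2.0], [1.3, -0.3], [-0.0, 0.1], [0.4, 1.6], [-0.2, 1.2]])
```

```bash
python3 -m inch '[{"ax":0,"ay":0,"az":0,"x":3,"y":15,"z":-7,"hand":0.3},{"ax":0,"ay":0,"az":0,"x":0,"y":15,"z":0,"hand":0.3},{"ax":0,"ay":0,"az":0,"x":0,"y":15,"z":0,"hand":0.3},{"ax":0,"ay":0,"az":0,"x":0,"y":15,"z":0,"hand":0.3},{"ax":0,"ay":0,"az":0,"x":0,"y":0,"z":0,"hand":0.3}]' | grep -E "eef|force"
python3 -m inch '[{"ax":0,"ay":0,"az":0,"x":0,"y":12,"z":0,"hand":0.3},{"ax":0,"ay":0,"az":0,"x":0,"y":10,"z":0,"hand":0.3},{"ax":0,"ay":0,"az":0,"x":0,"y":8,"z":0,"hand":0.3},{"ax":0,"ay":0,"az":0,"x":0,"y":0,"z":0,"hand":0.3},{"ax":0,"ay":0,"az":0,"x":0,"y":0,"z":0,"hand":0.3}]' | grep -E "eef|force"
python3 go.py 592.5 -296 39 0.05
```

```text
eef_pos: [0.5897, -0.2943, 0.0641]
contact_force: [-1.0, 0.8, -1.3]
eef_pos: [0.5923, -0.2967, 0.0389]
contact_force: [-0.8, -0.4, 0.3]
t 22.63 pos [ 592.3 -296.7   38.9] F [-0.8 -0.4  0.3] op 29.8mm
tool x yaw 0.0499 y axis [-1.e-03  7.e-04 -1.e+00]
rotvec tool [-0.0007 -0.0001 -0.0009]
shift after turn [ 0.2 -0.1  0.7]
```

Right at the grip. I close at 60 N and draw 45–50 mm towards −x.

```bash
python3 -m inch '[{"ax":0,"ay":0,"az":0,"x":0,"y":0,"z":0,"hand":0.6},{"ax":0,"ay":0,"az":0,"x":0,"y":0,"z":0,"hand":1},{"ax":0,"ay":0,"az":0,"x":0,"y":0,"z":0,"hand":1},{"ax":0,"ay":0,"az":0,"x":0,"y":0,"z":0,"hand":1},{"ax":0,"ay":0,"az":0,"x":0,"y":0,"z":0,"hand":1}]' 60
python3 -m inch '[{"ax":0,"ay":0,"az":0,"x":-2,"y":0,"z":0,"hand":1},{"ax":0,"ay":0,"az":0,"x":-5,"y":0,"z":0,"hand":1},{"ax":0,"ay":0,"az":0,"x":-6,"y":0,"z":0,"hand":1}]' | grep -E "eef|force|open"
python3 -m inch '[{"ax":0,"ay":0,"az":0,"x":-8,"y":0,"z":0,"hand":1},{"ax":0,"ay":0,"az":0,"x":-10,"y":0,"z":0,"hand":1},{"ax":0,"ay":0,"az":0,"x":-10,"y":0,"z":0,"hand":1},{"ax":0,"ay":0,"az":0,"x":-10,"y":0,"z":0,"hand":1},{"ax":0,"ay":0,"az":0,"x":0,"y":0,"z":0,"hand":1}]' | grep -E "eef|force|open"
python3 go.py
python3 - <<'E'
from h import *
c=read_camera("wrist");d=read_camera("scene")
cv2.imwrite("pics/w7.png",np.hstack([cv2.resize(c["img"],(400,300)),cv2.resize(d["img"][150:450,100:500],(400,300))])[:,:,::-1])
E
```

```text
time: 23.05
eef_pos: [0.5928, -0.297, 0.0401]
tcp_rot: [0.707, 0.018, -0.017, -0.707]
contact_force: [0.5, -0.4, -0.1]
opening: -0.0
eef_pos: [0.5793, -0.2975, 0.0396]
contact_force: [-0.7, -0.3, 0.6]
opening: 0.005
eef_pos: [0.5394, -0.2993, 0.0392]
contact_force: [0.5, 0.3, -0.4]
opening: -0.003
t 23.72 pos [ 539.4 -299.3   39.2] F [ 0.5  0.3 -0.4] op -0.2mm
tool x yaw 0.0489 y axis [-1.7e-03  9.0e-04 -1.0e+00]
```

View pics/w7.png

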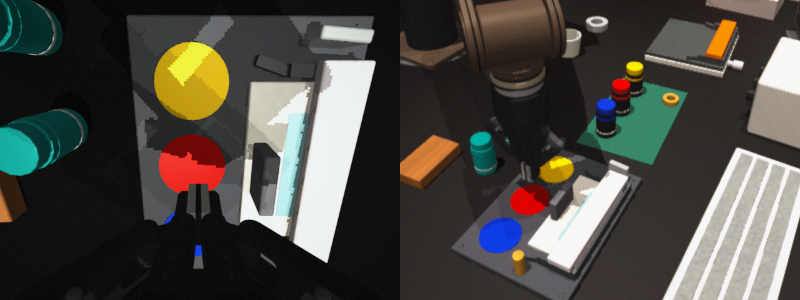

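The gripper shut on nothing: opening 0, no force, and the grip still stands where it was. I check where the grip and the pads project.

Run:
```python
from h import *
s=get_state();c=read_camera("wrist");c["T"]=wT(s,c)
P=np.array([[x,y,z] for z in (20,57) for y in (-25,25) for x in (7,19)],float)
a=.05;W=np.c_[579.6+np.cos(a)*P[:,0]-np.sin(a)*P[:,1],-297.5+np.sin(a)*P[:,0]+np.cos(a)*P[:,1],P[:,2]]/1000
print("grip",np.c_[P,proj(c,W)].round(0).tolist())
from scipy.spatial.transform import Rotation as R
M=R.from_quat(s["tcp_rot"]).as_matrix()
Q=np.array([[0,y,z] for y in (-8,0,11) for z in (-11,0,11)])/1000
print("pads",np.c_[Q*1000,proj(c,s["eef_pos"]+Q@M.T)].round(0).tolist(),c["cy"])
im=c["img"].copy()
for u,v in proj(c,W[:4]): cv2.circle(im,(int(u),int(v)),3,(0,255,0),1)
for u,v in proj(c,W[4:]): cv2.circle(im,(int(u),int(v)),3,(255,0,0),1)
for u,v in proj(c,s["eef_pos"]+Q@M.T): cv2.circle(im,(int(u),int(v)),3,(255,0,255),1)
cv2.imwrite("pics/w8.png",cv2.resize(im[180:400,220:520],(750,550))[:,:,::-1])
```

```text
grip [[7.0, -25.0, 20.0, 395.0, 309.0], [19.0, -25.0, 20.0, 415.0, 309.0], [7.0, 25.0, 20.0, 402.0, 228.0], [19.0, 25.0, 20.0, 424.0, 228.0], [7.0, -25.0, 57.0, 410.0, 348.0], [19.0, -25.0, 57.0, 435.0, 348.0], [7.0, 25.0, 57.0, 420.0, 253.0], [19.0, 25.0, 57.0, 447.0, 253.0]]
pads [[0.0, -8.0, -11.0, 318.0, 313.0], [0.0, -8.0, 0.0, 318.0, 294.0], [0.0, -8.0, 11.0, 318.0, 273.0], [0.0, 0.0, -11.0, 318.0, 305.0], [0.0, 0.0, 0.0, 318.0, 286.0], [0.0, 0.0, 11.0, 318.0, 267.0], [0.0, 11.0, -11.0, 318.0, 295.0], [0.0, 11.0, 0.0, 318.0, 277.0], [0.0, 11.0, 11.0, 318.0, 258.0]] 238.13406305497244
```

View pics/w8.png

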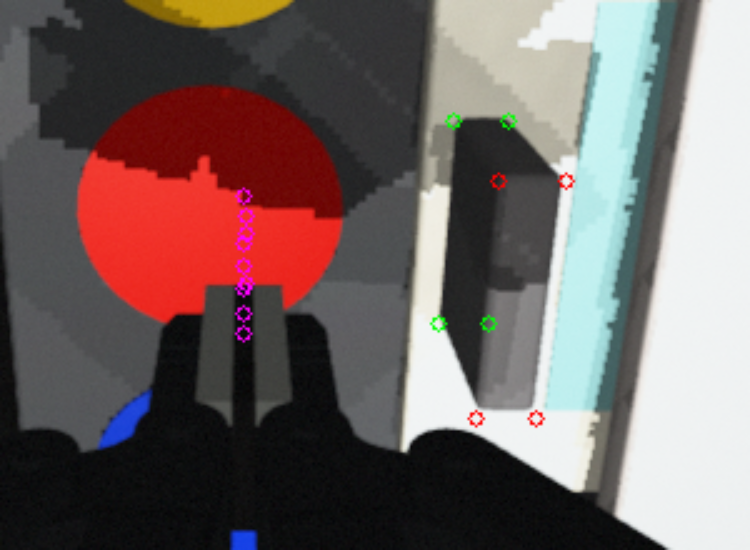

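Run:
```python
from h import *
d=read_camera("scene")
for z in (28,40,55,70,85): print(z,proj(d,[.5394,-.2993,z/1000]).round(1), proj(d,[.5394,-.288,z/1000]).round(1))
cv2.imwrite("pics/s8.png",cv2.resize(d["img"][270:390,170:320],(750,600),interpolation=cv2.INTER_CUBIC)[:,:,::-1])
```

```text
28 [[232.1 343.1]] [[236.5 338.4]]
40 [[231.5 337.8]] [[235.9 333.1]]
55 [[230.6 331. ]] [[235.1 326.3]]
70 [[229.8 324. ]] [[234.3 319.3]]
85 [[228.9 316.9]] [[233.5 312.2]]
```

View pics/s8.png

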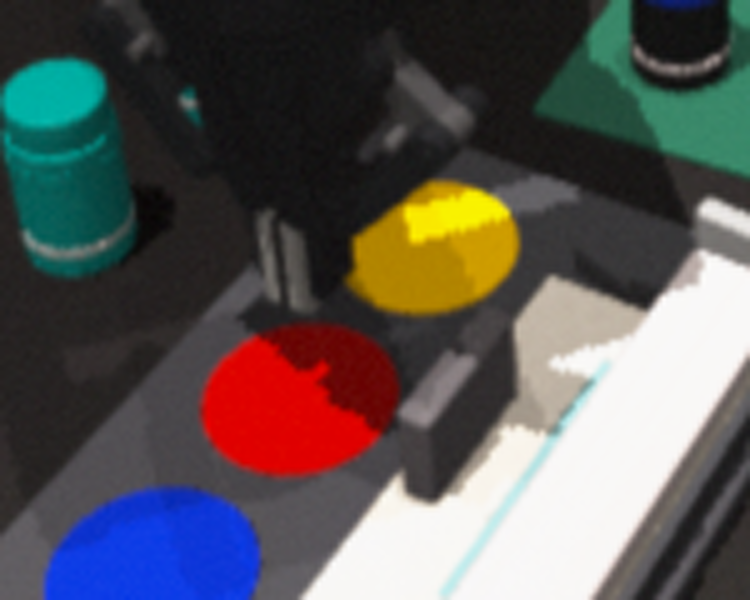

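The scene crop puts the shut fingertips at about pixel (228,332), which is z ≈ 60 mm while the TCP reads 39. The wrist view agrees. So the tips sit about 20 mm behind the TCP, not 11 mm ahead, and the jaws closed just above the grip. I approach again about 28 mm lower, watching the force.

```bash
python3 -m inch '[{"ax":0,"ay":0,"az":0,"x":0,"y":-20,"z":0,"hand":0.3},{"ax":0,"ay":0,"az":0,"x":13,"y":-8,"z":0,"hand":0.3},{"ax":0,"ay":0,"az":0,"x":20,"y":0,"z":0,"hand":0.3},{"ax":0,"ay":0,"az":0,"x":20,"y":0,"z":0,"hand":0.3},{"ax":0,"ay":0,"az":0,"x":0,"y":0,"z":0,"hand":0.3}]' >/dev/null
python3 -m inch '[{"ax":0,"ay":0,"az":0,"x":0,"y":0,"z":0,"hand":0.3},{"ax":0,"ay":0,"az":0,"x":0,"y":0,"z":0,"hand":0.3}]' >/dev/null
python3 go.py 592.5 -296 39 0.05
python3 -m inch '[{"ax":0,"ay":0,"az":0,"x":0,"y":12,"z":0,"hand":0.3},{"ax":0,"ay":0,"az":0,"x":0,"y":12,"z":0,"hand":0.3},{"ax":0,"ay":0,"az":0,"x":0,"y":5,"z":0,"hand":0.3},{"ax":0,"ay":0,"az":0,"x":0,"y":0,"z":0,"hand":0.3},{"ax":0,"ay":0,"az":0,"x":0,"y":0,"z":0,"hand":0.3}]' | grep -E "eef|force"
python3 -m inch '[{"ax":0,"ay":0,"az":0,"x":0,"y":4,"z":0,"hand":0.3},{"ax":0,"ay":0,"az":0,"x":0,"y":4,"z":0,"hand":0.3},{"ax":0,"ay":0,"az":0,"x":0,"y":0,"z":0,"hand":0.3}]' | grep -E "eef|force"
python3 -m inch '[{"ax":0,"ay":0,"az":0,"x":0,"y":4,"z":0,"hand":0.3},{"ax":0,"ay":0,"az":0,"x":0,"y":4,"z":0,"hand":0.3},{"ax":0,"ay":0,"az":0,"x":0,"y":0,"z":0,"hand":0.3}]' | grep -E "eef|force"
```

```text
t 24.50 pos [ 594.1 -296.5   67. ] F [ 0.1 -1.1 -0.4] op 29.7mm
tool x yaw 0.0505 y axis [-1.3e-03  6.0e-04 -1.0e+00]
rotvec tool [-0.0007  0.0005 -0.0013]
shift after turn [-1.5 28.   0.5]
eef_pos: [0.5936, -0.2964, 0.0372]
contact_force: [0.4, -0.3, 0.1]
eef_pos: [0.5943, -0.2966, 0.03]
contact_force: [0.1, 0.2, 0.1]
eef_pos: [0.594, -0.2964, 0.0215]
contact_force: [0.3, 1.0, 0.3]
```

```bash
python3 -m inch '[{"ax":0,"ay":0,"az":0,"x":-1.5,"y":4,"z":0,"hand":0.3},{"ax":0,"ay":0,"az":0,"x":0,"y":4,"z":0,"hand":0.3},{"ax":0,"ay":0,"az":0,"x":0,"y":2,"z":0,"hand":0.3},{"ax":0,"ay":0,"az":0,"x":0,"y":0,"z":0,"hand":0.3}]' | grep -E "eef|force"
python3 -m inch '[{"ax":0,"ay":0,"az":0,"x":0,"y":0,"z":0,"hand":0.6},{"ax":0,"ay":0,"az":0,"x":0,"y":0,"z":0,"hand":1},{"ax":0,"ay":0,"az":0,"x":0,"y":0,"z":0,"hand":1},{"ax":0,"ay":0,"az":0,"x":0,"y":0,"z":0,"hand":1},{"ax":0,"ay":0,"az":0,"x":0,"y":0,"z":0,"hand":1}]' 60
```

```text
eef_pos: [0.5926, -0.2965, 0.0117]
contact_force: [0.6, 0.7, -0.4]
time: 26.17
eef_pos: [0.5933, -0.297, 0.0128]
tcp_rot: [0.707, 0.018, -0.018, -0.707]
contact_force: [-0.1, 0.4, -1.1]
opening: 0.123
```

Gripped: the opening reads 10.5 mm on the 12 mm grip. I draw it out.

```bash
python3 -m inch '[{"ax":0,"ay":0,"az":0,"x":-2,"y":0,"z":0,"hand":1},{"ax":0,"ay":0,"az":0,"x":-5,"y":0,"z":0,"hand":1},{"ax":0,"ay":0,"az":0,"x":-6,"y":0,"z":0,"hand":1}]' | grep -E "eef|force|open"
python3 -m inch '[{"ax":0,"ay":0,"az":0,"x":-8,"y":0,"z":0,"hand":1},{"ax":0,"ay":0,"az":0,"x":-10,"y":0,"z":0,"hand":1},{"ax":0,"ay":0,"az":0,"x":-10,"y":0,"z":0,"hand":1},{"ax":0,"ay":0,"az":0,"x":-10,"y":0,"z":0,"hand":1},{"ax":0,"ay":0,"az":0,"x":0,"y":0,"z":0,"hand":1}]' | grep -E "eef|force|open"
python3 -m inch '[{"ax":0,"ay":0,"az":0,"x":-5,"y":0,"z":0,"hand":1},{"ax":0,"ay":0,"az":0,"x":0,"y":-3,"z":0,"hand":1},{"ax":0,"ay":0,"az":0,"x":0,"y":-5,"z":0,"hand":1},{"ax":0,"ay":0,"az":0,"x":0,"y":-10,"z":0,"hand":1},{"ax":0,"ay":0,"az":0,"x":0,"y":0,"z":0,"hand":1}]' | grep -E "eef|force|open"
python3 -m inch '[{"ax":0,"ay":0,"az":0,"x":0,"y":-20,"z":0,"hand":1},{"ax":0,"ay":0,"az":0,"x":0,"y":-30,"z":0,"hand":1},{"ax":0,"ay":0,"az":0,"x":0,"y":-30,"z":0,"hand":1},{"ax":0,"ay":0,"az":0,"x":0,"y":-15,"z":0,"hand":1},{"ax":0,"ay":0,"az":0,"x":0,"y":0,"z":0,"hand":1}]' | grep -E "eef|force|open"
python3 - <<'E'
from h import *
c=read_camera("wrist");d=read_camera("scene")
cv2.imwrite("pics/w9.png",np.hstack([cv2.resize(c["img"],(400,300)),cv2.resize(d["img"][150:450,100:500],(400,300))])[:,:,::-1])
E
```

```text
eef_pos: [0.5802, -0.2976, 0.0128]
contact_force: [0.5, -0.7, -0.6]
opening: 0.124
eef_pos: [0.5399, -0.2995, 0.0128]
contact_force: [-2.4, 0.4, 2.7]
opening: 0.122
eef_pos: [0.5385, -0.3005, 0.0329]
contact_force: [0.6, 0.1, -1.0]
opening: 0.128
eef_pos: [0.5403, -0.3018, 0.1316]
contact_force: [0.2, -0.1, -1.0]
opening: 0.125
```

View pics/w9.png

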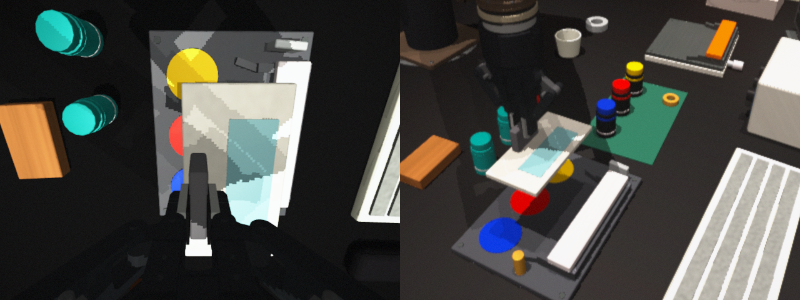

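The plate is held clear of the tray. Next I measure its pose in the tool from a wrist image numerically, then travel to the stage.

```bash
python3 - <<'E'
from h import *
c=read_camera("wrist");T=c["T_tool_cam"];im=c["img"]
# plate corners refined near guesses
g=cv2.cvtColor(im,cv2.COLOR_RGB2GRAY)
q=np.array([[288,134],[474,134]],np.float32).reshape(-1,1,2)
q=cv2.cornerSubPix(g,q,(7,7),(-1,-1),(3,50,.01)).reshape(-1,2);print(q)
# intersect with tool plane y=-8.. (plate top)
f=K(c)
for yp in (-.006,-.009):
    d=np.c_[(q[:,0]-c["cx"])/f,(q[:,1]-c["cy"])/f,np.ones(len(q))]@T[:3,:3].T
    P=T[:3,3]+d*((yp-T[1,3])/d[:,1])[:,None]; print((P*1000).round(1).tolist(), "width",np.hypot(*(P[1]-P[0])[[0,2]])*1000,"yaw in tool(x,z)",np.arctan2(P[1,2]-P[0,2],P[1,0]-P[0,0]))
E
python3 go.py 540 200 230 0.109
```

```text
[[289.19553 134.1839 ]
 [474.27747 133.62122]]
[[-12.5, -6.0, 75.6], [67.1, -6.0, 75.9]] width 79.60484950782185 yaw in tool(x,z) 0.003700717051412575
[[-12.3, -9.0, 75.8], [65.8, -9.0, 76.1]] width 78.1254977250955 yaw in tool(x,z) 0.0037007170514126875
t 27.82 pos [ 536.6 -299.   124.4] F [ 0.3  0.3 -2.8] op 10.3mm
tool x yaw 0.0502 y axis [-0.0016  0.0012 -1.    ]
rotvec tool [-0.0013 -0.0588 -0.0015]
shift after turn [  57.7 -105.6  495.7]
```

```bash
python3 -m inch '[{"ax":0,"ay":-0.03,"az":0,"x":0,"y":-15,"z":0,"hand":1},{"ax":0,"ay":-0.029,"az":0,"x":0,"y":-25,"z":0,"hand":1},{"ax":0,"ay":0,"az":0,"x":2,"y":-25,"z":12,"hand":1},{"ax":0,"ay":0,"az":0,"x":3,"y":-25,"z":24,"hand":1},{"ax":0,"ay":0,"az":0,"x":3,"y":-15,"z":28,"hand":1}]' >/dev/null
python3 -m inch '[{"ax":0,"ay":0,"az":0,"x":3,"y":0,"z":28,"hand":1},{"ax":0,"ay":0,"az":0,"x":3,"y":0,"z":28,"hand":1},{"ax":0,"ay":0,"az":0,"x":3,"y":0,"z":28,"hand":1},{"ax":0,"ay":0,"az":0,"x":3,"y":0,"z":28,"hand":1},{"ax":0,"ay":0,"az":0,"x":4,"y":0,"z":28,"hand":1}]' >/dev/null
python3 -m inch '[{"ax":0,"ay":0,"az":0,"x":4,"y":0,"z":28,"hand":1},{"ax":0,"ay":0,"az":0,"x":4,"y":0,"z":28,"hand":1},{"ax":0,"ay":0,"az":0,"x":4,"y":0,"z":28,"hand":1},{"ax":0,"ay":0,"az":0,"x":4,"y":0,"z":28,"hand":1},{"ax":0,"ay":0,"az":0,"x":4,"y":0,"z":28,"hand":1}]' >/dev/null
python3 -m inch '[{"ax":0,"ay":0,"az":0,"x":4,"y":0,"z":28,"hand":1},{"ax":0,"ay":0,"az":0,"x":4,"y":0,"z":28,"hand":1},{"ax":0,"ay":0,"az":0,"x":4,"y":0,"z":24,"hand":1},{"ax":0,"ay":0,"az":0,"x":2,"y":0,"z":12,"hand":1},{"ax":0,"ay":0,"az":0,"x":0,"y":0,"z":0,"hand":1}]' >/dev/null
python3 -m inch '[{"ax":0,"ay":0,"az":0,"x":0,"y":0,"z":0,"hand":1},{"ax":0,"ay":0,"az":0,"x":0,"y":0,"z":0,"hand":1},{"ax":0,"ay":0,"az":0,"x":0,"y":0,"z":0,"hand":1}]' | grep -E "eef|force|open"
python3 - <<'E'
from h import *
s=get_state();c=read_camera("wrist");np.save("w3.npy",dict(s=s,c=c),allow_pickle=True)
im=c["img"].copy();c["T"]=wT(s,c)
a=.1094
def W(x,y,z): return [.58275+(np.cos(a)*x-np.sin(a)*y)/1000,.30057+(np.sin(a)*x+np.cos(a)*y)/1000,z/1000]
for l in [(48,94,52),(84,94,52),(48,-94,52),(84,-94,52),(-95,100,24),(-95,-100,24),(30,80,40)]:
    u,v=proj(c,W(*l))[0];cv2.circle(im,(int(u),int(v)),3,(255,0,255),1);print(l,u.round(),v.round())
cv2.imwrite("pics/w10.png",im[:,:,::-1])
E
python3 go.py
```

```text
eef_pos: [0.5474, 0.1388, 0.2301]
contact_force: [-0.9, -1.0, -1.8]
opening: 0.123
(48, 94, 52) 452.0 -121.0
(84, 94, 52) 499.0 -121.0
(48, -94, 52) 427.0 138.0
(84, -94, 52) 466.0 138.0
(-95, 100, 24) 267.0 -109.0
(-95, -100, 24) 276.0 142.0
(30, 80, 40) 422.0 -89.0
t 29.78 pos [547.4 138.8 230.3] F [ 0.1 -0.8 -1.4] op 10.4mm
tool x yaw 0.1073 y axis [-5.e-04 -4.e-04 -1.e+00]
```

View pics/w10.png

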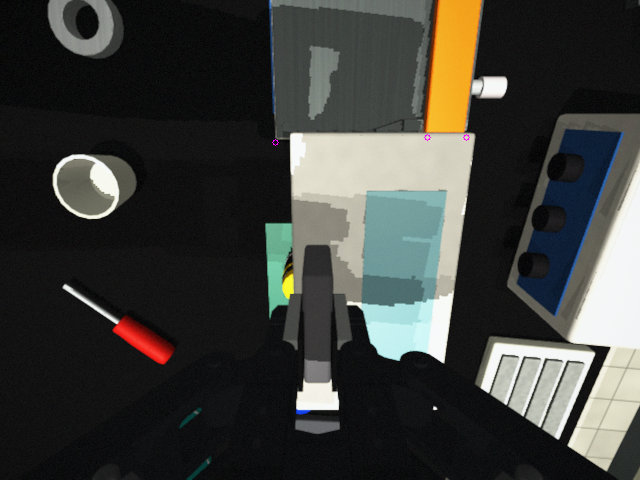

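Run:
```python
from h import *
d=np.load("w3.npy",allow_pickle=True).item();c=d["c"];c["T"]=wT(d["s"],c);im=c["img"]
hsv=cv2.cvtColor(im,cv2.COLOR_RGB2HSV);m=cv2.inRange(hsv,(8,120,60),(24,255,255))
L=[];Rr=[]
for r in range(3,125,4):
    x=np.where(m[r,400:520])[0]
    if len(x)>10: L.append((400+x[0]-.5,r));Rr.append((400+x[-1]+.5,r))
print(L[::8],Rr[::8])
for n,q,z in [("R z52",Rr,.052),("L z52",L,.052),("L z40",L,.040)]:
    w=world(c,q,z)[:,:2]*1000; vx,vy,x0,y0=cv2.fitLine(w.astype(np.float32),cv2.DIST_HUBER,0,.01,.01).ravel()
    s=np.sign(vy);print(n,"yaw",np.arctan2(-vx*s,vy*s).round(4),"x at y=250: %.1f"%(x0+vx/vy*(250-y0)), "x at y=300: %.1f"%(x0+vx/vy*(300-y0)))
g=cv2.GaussianBlur(cv2.cvtColor(im,cv2.COLOR_RGB2GRAY),(3,3),0).astype(int)
E_=[]
for r in range(3,130,4):
    x=np.where(g[r,255:300]>45)[0]
    if len(x): E_.append((255+x[0]-.5,r))
print(E_[::8]); w=world(c,E_,.024)[:,:2]*1000; vx,vy,x0,y0=cv2.fitLine(w.astype(np.float32),cv2.DIST_HUBER,0,.01,.01).ravel()
s=np.sign(vy);print("deck -x edge yaw",np.arctan2(-vx*s,vy*s),"x at y 250",x0+vx/vy*(250-y0))
print("pred bar+x edge x at y250:",582.75+84*np.cos(.1094)-np.sin(.1094)*(250-300.57-84*np.sin(.1094))/np.cos(.1094))
print("near bar corner & deck corner", (world(c,[(427,132),(474,132)],.052)*1000).round(1).tolist(),(world(c,[(276,139)],.024)*1000).round(1).tolist())
```

```text
[(np.float64(434.5), 3), (np.float64(431.5), 35), (np.float64(428.5), 67), (np.float64(425.5), 99)] [(np.float64(481.5), 3), (np.float64(476.5), 35), (np.float64(472.5), 67), (np.float64(468.5), 99)]
R z52 yaw 0.1062 x at y=250: 670.5 x at y=300: 665.2
L z52 yaw 0.1041 x at y=250: 631.7 x at y=300: 626.5
L z40 yaw 0.1041 x at y=250: 635.0 x at y=300: 629.8
[(np.float64(268.5), 3), (np.float64(270.5), 35), (np.float64(271.5), 67), (np.float64(272.5), 99)]
deck -x edge yaw 0.11153515 x at y 250 491.0566
pred bar+x edge x at y250: 672.8097253690858
near bar corner & deck corner [[639.6, 217.3, 52.0], [682.5, 222.0, 52.0]] [[499.2, 194.0, 24.0]]
```

```bash
python3 go.py 524 295 60 0.104
```

```text
t 29.78 pos [547.4 138.8 230.3] F [ 0.1 -0.8 -1.4] op 10.4mm
tool x yaw 0.1073 y axis [-5.e-04 -4.e-04 -1.e+00]
rotvec tool [ 0.0003  0.0033 -0.0006]
shift after turn [ -7.1 170.3 157.7]
```

```bash
python3 -m inch '[{"ax":0,"ay":0.003,"az":0,"x":-1,"y":0,"z":12,"hand":1},{"ax":0,"ay":0,"az":0,"x":-1,"y":0,"z":25,"hand":1},{"ax":0,"ay":0,"az":0,"x":-2,"y":0,"z":28,"hand":1},{"ax":0,"ay":0,"az":0,"x":-2,"y":0,"z":28,"hand":1},{"ax":0,"ay":0,"az":0,"x":-1,"y":5,"z":28,"hand":1}]' >/dev/null
python3 -m inch '[{"ax":0,"ay":0,"az":0,"x":0,"y":15,"z":25,"hand":1},{"ax":0,"ay":0,"az":0,"x":0,"y":25,"z":12,"hand":1},{"ax":0,"ay":0,"az":0,"x":0,"y":28,"z":0,"hand":1},{"ax":0,"ay":0,"az":0,"x":0,"y":28,"z":0,"hand":1},{"ax":0,"ay":0,"az":0,"x":0,"y":28,"z":0,"hand":1}]' >/dev/null
python3 -m inch '[{"ax":0,"ay":0,"az":0,"x":0,"y":25,"z":0,"hand":1},{"ax":0,"ay":0,"az":0,"x":0,"y":15,"z":0,"hand":1},{"ax":0,"ay":0,"az":0,"x":0,"y":0,"z":0,"hand":1},{"ax":0,"ay":0,"az":0,"x":0,"y":0,"z":0,"hand":1},{"ax":0,"ay":0,"az":0,"x":0,"y":0,"z":0,"hand":1}]' | grep -E "eef|force|open"
python3 go.py 524 295 27 0.104
python3 - <<'E'
from h import *
c=read_camera("wrist");s=get_state();c["T"]=wT(s,c);im=c["img"]
d=read_camera("scene");t=read_camera("top")
cv2.imwrite("pics/w11.png",np.hstack([cv2.resize(im,(480,360)),cv2.resize(d["img"][110:290,290:450],(320,360))])[:,:,::-1])
E
```

```text
eef_pos: [0.5249, 0.297, 0.0633]
contact_force: [1.2, 0.6, -1.9]
opening: 0.124
t 31.03 pos [524.9 297.   63.3] F [ 1.2  0.6 -1.9] op 10.5mm
tool x yaw 0.1057 y axis [ 0.0026  0.0011 -1.    ]
rotvec tool [-0.0008  0.0017  0.0027]
shift after turn [-1.1 36.3 -1.9]
```

View pics/w11.png

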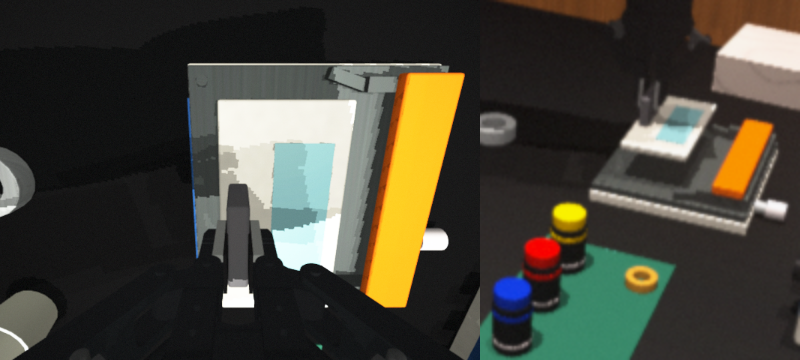

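The plate hangs level over the stage. In the wrist view the bar corners, scaled to full size, are about (536,97), (618,97), (483,407) and (544,409). I use them to refine the stage pose.

Run:
```python
from h import *
from fit import fit
s=get_state();c=read_camera("wrist");c["T"]=wT(s,c)
w=lambda q,z:(world(c,q,z)*1000).round(1)
print("bar",w([(536,97),(618,97),(483,407),(544,409)],.052).tolist())
print("deck +y corners",w([(251,86),(590,86)],.024).tolist())
st=[(c,(48,999,52),(536,97)),(c,(84,999,52),(618,97)),(c,(48,-999,52),(483,407)),(c,(84,-999,52),(544,409)),(c,(-95,100,24),(251,86))]
print(fit(st,[.58,.3,.1,94]))
q=np.array([[291,133],[473,133]],np.float32).reshape(-1,1,2)
q=cv2.cornerSubPix(cv2.cvtColor(c["img"],cv2.COLOR_RGB2GRAY),q,(7,7),(-1,-1),(3,50,.01)).reshape(-1,2)
P=w(q,s["eef_pos"][2]+.007);print("plate +y corners",q,P,"yaw",np.arctan2(P[1,1]-P[0,1],P[1,0]-P[0,0]))
```

```text
bar [[616.0, 398.6, 52.0], [653.9, 402.6, 52.0], [637.7, 218.7, 52.0], [676.3, 221.1, 52.0]]
deck +y corners [[479.5, 390.6, 24.0], [658.6, 409.8, 24.0]]
(array([ 0.58112907,  0.30222443,  0.11886656, 91.19514395]), [[4.2, 0.7], [-0.2, -0.3], [2.5, 1.9], [-1.2, -0.8], [-8.6, -0.3]])
plate +y corners [[289.86356 133.2043 ]
 [474.82892 133.44019]] [[505.  371.4  70.8]
 [583.7 379.7  70.8]] yaw 0.1050753645494434
```

```bash
python3 -m inch '[{"ax":0,"ay":0,"az":0,"x":0,"y":10,"z":-1.5,"hand":1},{"ax":0,"ay":0,"az":0,"x":0,"y":12,"z":0,"hand":1},{"ax":0,"ay":0,"az":0,"x":0,"y":7,"z":0,"hand":1},{"ax":0,"ay":0,"az":0,"x":0,"y":3,"z":0,"hand":1},{"ax":0,"ay":0,"az":0,"x":0,"y":0,"z":0,"hand":1}]' | grep -E "eef|force|open"
python3 -m inch '[{"ax":0,"ay":0,"az":0,"x":0,"y":0,"z":0,"hand":1},{"ax":0,"ay":0,"az":0,"x":0,"y":0,"z":0,"hand":1}]' | grep -E "eef|force|open"
python3 go.py
```

```text
eef_pos: [0.5224, 0.2944, 0.0274]
contact_force: [-0.9, -0.1, -3.0]
opening: 0.125
eef_pos: [0.5242, 0.295, 0.0298]
contact_force: [0.8, -0.3, -1.9]
opening: 0.123
t 31.82 pos [524.2 295.   29.8] F [ 0.8 -0.3 -1.9] op 10.5mm
tool x yaw 0.1060 y axis [ 5.e-04  2.e-04 -1.e+00]
```

```bash
python3 -m inch '[{"ax":0,"ay":0,"az":0,"x":0,"y":2,"z":0,"hand":1},{"ax":0,"ay":0,"az":0,"x":0,"y":1.5,"z":0,"hand":1},{"ax":0,"ay":0,"az":0,"x":0,"y":0,"z":0,"hand":1}]' | grep -E "eef|force|open"
python3 -m inch '[{"ax":0,"ay":0,"az":0,"x":4,"y":0,"z":0,"hand":1},{"ax":0,"ay":0,"az":0,"x":5,"y":0,"z":0,"hand":1},{"ax":0,"ay":0,"az":0,"x":5,"y":0,"z":0,"hand":1},{"ax":0,"ay":0,"az":0,"x":5,"y":0,"z":0,"hand":1},{"ax":0,"ay":0,"az":0,"x":5,"y":0,"z":0,"hand":1}]' | grep -E "eef|force|open"
python3 -m inch '[{"ax":0,"ay":0,"az":0,"x":5,"y":0,"z":0,"hand":1},{"ax":0,"ay":0,"az":0,"x":5,"y":0,"z":0,"hand":1},{"ax":0,"ay":0,"az":0,"x":5,"y":0,"z":0,"hand":1},{"ax":0,"ay":0,"az":0,"x":5,"y":0,"z":0,"hand":1},{"ax":0,"ay":0,"az":0,"x":0,"y":0,"z":0,"hand":1}]' | grep -E "eef|force|open"
```

```text
eef_pos: [0.5238, 0.2949, 0.026]
contact_force: [-0.6, -0.6, -3.0]
opening: 0.12
eef_pos: [0.5486, 0.2975, 0.0263]
contact_force: [-0.5, 0.8, -1.8]
opening: 0.127
eef_pos: [0.5689, 0.2996, 0.0263]
contact_force: [0.0, 0.4, -1.2]
opening: 0.123
```

```bash
python3 -m inch '[{"ax":0,"ay":0,"az":0,"x":5,"y":0,"z":0,"hand":1},{"ax":0,"ay":0,"az":0,"x":5,"y":0,"z":0,"hand":1},{"ax":0,"ay":0,"az":0,"x":5,"y":0,"z":0,"hand":1},{"ax":0,"ay":0,"az":0,"x":4,"y":0,"z":0,"hand":1},{"ax":0,"ay":0,"az":0,"x":0,"y":0,"z":0,"hand":1}]' | grep -E "eef|force|open"
python3 -m inch '[{"ax":0,"ay":0,"az":0,"x":2,"y":0,"z":0,"hand":1},{"ax":0,"ay":0,"az":0,"x":1.5,"y":0,"z":0,"hand":1},{"ax":0,"ay":0,"az":0,"x":0,"y":0,"z":0,"hand":1}]' | grep -E "eef|force|open"
python3 -m inch '[{"ax":0,"ay":0,"az":0,"x":1.5,"y":0,"z":0,"hand":1},{"ax":0,"ay":0,"az":0,"x":1,"y":0,"z":0,"hand":1},{"ax":0,"ay":0,"az":0,"x":0,"y":0,"z":0,"hand":1}]' | grep -E "eef|force|open"
python3 -m inch '[{"ax":0,"ay":0,"az":0,"x":1,"y":0,"z":0,"hand":1},{"ax":0,"ay":0,"az":0,"x":0,"y":0,"z":0,"hand":1}]' | grep -E "eef|force|open"
```

```text
eef_pos: [0.5876, 0.3016, 0.0264]
contact_force: [0.4, -0.3, -2.1]
opening: 0.125
eef_pos: [0.5902, 0.302, 0.0261]
contact_force: [-0.0, 0.6, -2.4]
opening: 0.125
eef_pos: [0.5926, 0.3023, 0.0262]
contact_force: [0.6, 0.6, -1.5]
opening: 0.125
eef_pos: [0.5936, 0.3023, 0.0262]
contact_force: [0.8, 0.0, -2.2]
opening: 0.123
```

```bash
python3 -m inch '[{"ax":0,"ay":0,"az":0,"x":1.5,"y":0,"z":0,"hand":1},{"ax":0,"ay":0,"az":0,"x":0,"y":0,"z":0,"hand":1}]' | grep -E "eef|force"
python3 -m inch '[{"ax":0,"ay":0,"az":0,"x":1.5,"y":0,"z":0,"hand":1},{"ax":0,"ay":0,"az":0,"x":0,"y":0,"z":0,"hand":1}]' | grep -E "eef|force"
python3 -m inch '[{"ax":0,"ay":0,"az":0,"x":1,"y":0,"z":0,"hand":1},{"ax":0,"ay":0,"az":0,"x":0,"y":0,"z":0,"hand":1}]' | grep -E "eef|force"
python3 -m inch '[{"ax":0,"ay":0,"az":0,"x":1,"y":0,"z":0,"hand":1},{"ax":0,"ay":0,"az":0,"x":0,"y":0,"z":0,"hand":1}]' | grep -E "eef|force"
```

```text
eef_pos: [0.5952, 0.3025, 0.0262]
contact_force: [0.7, 0.2, -0.6]
eef_pos: [0.5967, 0.3026, 0.0262]
contact_force: [0.6, -0.7, -1.7]
eef_pos: [0.5976, 0.3027, 0.0261]
contact_force: [-0.9, -0.4, -2.3]
eef_pos: [0.5986, 0.3029, 0.0262]
contact_force: [-0.3, 0.1, -2.3]
```

```bash
python3 -m inch '[{"ax":0,"ay":0,"az":0,"x":1,"y":0,"z":0,"hand":1},{"ax":0,"ay":0,"az":0,"x":0,"y":0,"z":0,"hand":1}]' | grep -E "eef|force"
python3 -m inch '[{"ax":0,"ay":0,"az":0,"x":1,"y":0,"z":0,"hand":1},{"ax":0,"ay":0,"az":0,"x":0,"y":0,"z":0,"hand":1}]' | grep -E "eef|force"
python3 -m inch '[{"ax":0,"ay":0,"az":0,"x":1,"y":0,"z":0,"hand":1},{"ax":0,"ay":0,"az":0,"x":0,"y":0,"z":0,"hand":1}]' | grep -E "eef|force"
```

```text
eef_pos: [0.5996, 0.303, 0.0262]
contact_force: [-0.7, 0.2, -1.8]
eef_pos: [0.5998, 0.303, 0.026]
contact_force: [-3.1, -0.0, -0.4]
eef_pos: [0.5998, 0.303, 0.0259]
contact_force: [-5.0, -1.0, 2.2]
```

The stop is felt at x 599.8, against 598.4 expected. I lower the plate onto the deck, then press it home again.

```bash
python3 -m inch '[{"ax":0,"ay":0,"az":0,"x":-1,"y":0.8,"z":0,"hand":1},{"ax":0,"ay":0,"az":0,"x":0,"y":0,"z":0,"hand":1}]' | grep -E "eef|force"
python3 -m inch '[{"ax":0,"ay":0,"az":0,"x":0,"y":0.8,"z":0,"hand":1},{"ax":0,"ay":0,"az":0,"x":0,"y":0,"z":0,"hand":1}]' | grep -E "eef|force"
python3 -m inch '[{"ax":0,"ay":0,"az":0,"x":1.5,"y":0,"z":0,"hand":1},{"ax":0,"ay":0,"az":0,"x":0,"y":0,"z":0,"hand":1}]' | grep -E "eef|force"
python3 -m inch '[{"ax":0,"ay":0,"az":0,"x":1.5,"y":0,"z":0,"hand":1},{"ax":0,"ay":0,"az":0,"x":0,"y":0,"z":0,"hand":1},{"ax":0,"ay":0,"az":0,"x":0,"y":0,"z":0,"hand":1}]' | grep -E "eef|force"
```

```text
eef_pos: [0.5998, 0.3031, 0.0251]
contact_force: [-4.1, 0.5, -0.2]
eef_pos: [0.5998, 0.3031, 0.0248]
contact_force: [-5.3, -1.0, 2.7]
eef_pos: [0.5997, 0.303, 0.0249]
contact_force: [-10.6, -2.1, 5.8]
eef_pos: [0.5996, 0.303, 0.025]
contact_force: [-13.4, -3.4, 9.3]
```

```bash
python3 -m inch '[{"ax":0,"ay":0,"az":0,"x":-2.5,"y":-0.8,"z":0,"hand":1},{"ax":0,"ay":0,"az":0,"x":0,"y":0,"z":0,"hand":1}]' | grep -E "eef|force"
python3 -m inch '[{"ax":0,"ay":0,"az":0,"x":0,"y":0,"z":0,"hand":0.6},{"ax":0,"ay":0,"az":0,"x":0,"y":0,"z":0,"hand":0.45},{"ax":0,"ay":0,"az":0,"x":0,"y":0,"z":0,"hand":0.45},{"ax":0,"ay":0,"az":0,"x":0,"y":0,"z":0,"hand":0.45}]' | grep -E "eef|force|open"
python3 -m inch '[{"ax":0,"ay":0,"az":0,"x":0,"y":-5,"z":0,"hand":0.45},{"ax":0,"ay":0,"az":0,"x":0,"y":-10,"z":0,"hand":0.45},{"ax":0,"ay":0,"az":0,"x":0,"y":-20,"z":0,"hand":0.45},{"ax":0,"ay":0,"az":0,"x":0,"y":-30,"z":0,"hand":0.45},{"ax":0,"ay":0,"az":0,"x":0,"y":-35,"z":0,"hand":0}]' | grep -E "eef|force|open"
python3 -m inch '[{"ax":0,"ay":0,"az":0,"x":-10,"y":-5,"z":0,"hand":-0.4},{"ax":0,"ay":0,"az":0,"x":0,"y":0,"z":0,"hand":-0.4},{"ax":0,"ay":0,"az":0,"x":0,"y":0,"z":0,"hand":-0.4}]' | grep -E "eef|force|open"
python3 - <<'E'
from h import *
s=get_state();c=read_camera("wrist");c["T"]=wT(s,c);np.save("w5.npy",dict(s=s,c=c),allow_pickle=True)
cv2.imwrite("pics/w12.png",c["img"][:,:,::-1]);a=.107
def W(x,y,z): return [.5825+(np.cos(a)*x-np.sin(a)*y)/1000,.302+(np.sin(a)*x+np.cos(a)*y)/1000,z/1000]
e=proj(c,[W(6,75,32),W(48,75,32),W(6,-75,32)]);print(e.round())
g=cv2.cvtColor(c["img"],cv2.COLOR_RGB2GRAY).astype(int)
for f in (.3,.4,.5,.6,.7,.8):
    u,v=(e[0]*(1-f)+e[2]*f);u,v=int(u),int(v);print(v,u,g[v,u-14:u+15].tolist())
E
```

```text
eef_pos: [0.5998, 0.3031, 0.0252]
contact_force: [-5.6, -0.4, 1.9]
eef_pos: [0.6022, 0.3033, 0.0259]
contact_force: [-0.3, 0.4, -0.6]
opening: 0.277
eef_pos: [0.5998, 0.3027, 0.1251]
contact_force: [0.7, 0.2, 0.3]
opening: 0.401
eef_pos: [0.5912, 0.3022, 0.1315]
contact_force: [-0.2, -0.3, -0.4]
opening: 0.696
[[314. 126.]
 [373. 126.]
 [314. 313.]]
182 313 [62, 68, 76, 75, 79, 87, 86, 86, 85, 84, 88, 84, 72, 114, 196, 236, 243, 241, 242, 242, 242, 242, 242, 242, 242, 241, 240, 240, 240]
200 314 [61, 57, 61, 60, 71, 79, 80, 81, 87, 83, 85, 78, 107, 189, 234, 227, 192, 191, 192, 190, 154, 76, 65, 64, 67, 68, 69, 68, 69]
219 314 [134, 131, 132, 131, 136, 138, 135, 135, 134, 134, 137, 136, 177, 247, 255, 255, 255, 255, 255, 255, 252, 119, 101, 114, 121, 124, 124, 125, 123]
238 314 [132, 133, 131, 134, 133, 137, 134, 136, 134, 134, 134, 136, 171, 246, 255, 255, 255, 255, 255, 255, 250, 82, 143, 196, 214, 214, 210, 213, 209]
256 314 [132, 130, 129, 133, 133, 134, 134, 137, 135, 133, 134, 133, 145, 241, 255, 255, 255, 255, 255, 255, 250, 112, 167, 196, 213, 208, 209, 208, 205]
275 314 [147, 144, 144, 138, 134, 133, 137, 136, 133, 134, 133, 135, 141, 240, 255, 255, 255, 255, 255, 255, 255, 255, 249, 236, 237, 235, 235, 234, 234]
```

The plate's −x edge lies within 1 px of the home prediction at every row, and parallel. Now yellow goes back first.

```bash
python3 -m inch '[{"ax":0,"ay":0.028,"az":0,"x":0,"y":0,"z":0,"hand":-0.4},{"ax":0,"ay":0.028,"az":0,"x":0,"y":0,"z":0,"hand":-0.4},{"ax":0,"ay":0,"az":0,"x":-7,"y":0,"z":-24,"hand":-0.4},{"ax":0,"ay":0,"az":0,"x":-8,"y":0,"z":-30,"hand":-0.4},{"ax":0,"ay":0,"az":0,"x":-8,"y":0,"z":-30,"hand":-0.4}]' >/dev/null
python3 -m inch '[{"ax":0,"ay":0,"az":0,"x":-8,"y":0,"z":-30,"hand":-0.4},{"ax":0,"ay":0,"az":0,"x":-8,"y":0,"z":-30,"hand":-0.4},{"ax":0,"ay":0,"az":0,"x":-8,"y":0,"z":-30,"hand":-0.4},{"ax":0,"ay":0,"az":0,"x":-8,"y":0,"z":-30,"hand":-0.4},{"ax":0,"ay":0,"az":0,"x":-8,"y":0,"z":-25,"hand":-0.4}]' >/dev/null
python3 -m inch '[{"ax":0,"ay":0,"az":0,"x":0,"y":0,"z":-12,"hand":-0.4},{"ax":0,"ay":0,"az":0,"x":0,"y":0,"z":0,"hand":-0.4},{"ax":0,"ay":0,"az":0,"x":0,"y":0,"z":0,"hand":-0.4},{"ax":0,"ay":0,"az":0,"x":0,"y":0,"z":0,"hand":-0.4}]' >/dev/null
python3 go.py 538.5 55 37 0.05
python3 - <<'E'
from h import *
s=get_state();c=read_camera("wrist");c["T"]=wT(s,c)
print(proj(c,[[.539,.055,.071],[.5447,-.015,.071]]).round())
for n,lo,hi in [("y",(24,130,60),(34,255,255)),("r",(0,130,60),(5,255,255))]:
    for st,ce in hsvblobs(c["img"],lo,hi,300): print(n,st,ce.round())
E
```

```text
t 38.28 pos [540.2  59.1 129.7] F [ 0.4  0.4 -0.1] op 59.6mm
tool x yaw 0.0505 y axis [-9.e-04  6.e-04 -1.e+00]
rotvec tool [-0.0007  0.0005 -0.0008]
shift after turn [-1.9 92.7 -4. ]
[[316. 252.]
 [319. 341.]]
y [ 288  225   51   50 1917] [313. 250.]
r [  61  310   89   57 2543] [104. 340.]
r [ 295  313   47   49 1841] [318. 337.]
```

```bash
python3 -m inch '[{"ax":0,"ay":0,"az":0,"x":-2.5,"y":18,"z":-4,"hand":-0.4},{"ax":0,"ay":0,"az":0,"x":0,"y":20,"z":0,"hand":-0.4},{"ax":0,"ay":0,"az":0,"x":0,"y":20,"z":0,"hand":-0.4},{"ax":0,"ay":0,"az":0,"x":0,"y":20,"z":0,"hand":-0.4},{"ax":0,"ay":0,"az":0,"x":0,"y":14,"z":0,"hand":-0.4}]' | grep -E "eef|force"
python3 -m inch '[{"ax":0,"ay":0,"az":0,"x":0,"y":0,"z":0,"hand":-0.4},{"ax":0,"ay":0,"az":0,"x":0,"y":0,"z":0,"hand":0.0},{"ax":0,"ay":0,"az":0,"x":0,"y":0,"z":0,"hand":0.5},{"ax":0,"ay":0,"az":0,"x":0,"y":0,"z":0,"hand":0.5},{"ax":0,"ay":0,"az":0,"x":0,"y":0,"z":0,"hand":0.5}]' 40 >/dev/null
python3 -m inch '[{"ax":0,"ay":0,"az":0,"x":0,"y":0,"z":0,"hand":0.5},{"ax":0,"ay":0,"az":0,"x":0,"y":0,"z":0,"hand":0.5},{"ax":0,"ay":0,"az":0,"x":0,"y":0,"z":0,"hand":0.5}]' | grep -E "eef|force|open"
python3 -m inch '[{"ax":0,"ay":0,"az":0,"x":0,"y":-5,"z":0,"hand":0.5},{"ax":0,"ay":0,"az":0,"x":0,"y":-12,"z":0,"hand":0.5},{"ax":0,"ay":0,"az":0,"x":0,"y":-24,"z":0,"hand":0.5},{"ax":0,"ay":0,"az":0,"x":0,"y":-28,"z":0,"hand":0.5},{"ax":0,"ay":0,"az":0,"x":0,"y":-20,"z":0,"hand":0.5}]' >/dev/null
python3 -m inch '[{"ax":0,"ay":0,"az":0,"x":0,"y":-6,"z":0,"hand":0.5},{"ax":0,"ay":0,"az":0,"x":0,"y":0,"z":0,"hand":0.5},{"ax":0,"ay":0,"az":0,"x":0,"y":0,"z":0,"hand":0.5}]' | grep -E "eef|force|open"
python3 go.py 530 -226 120 0.05
```

```text
eef_pos: [0.537, 0.0556, 0.0363]
contact_force: [0.6, 0.2, 0.1]
eef_pos: [0.539, 0.0541, 0.0397]
contact_force: [-0.1, 1.1, 5.4]
opening: 0.381
eef_pos: [0.5371, 0.0541, 0.1326]
contact_force: [-0.4, 0.1, -2.8]
opening: 0.378
t 40.08 pos [537.1  54.1 132.6] F [-0.4  0.1 -2.8] op 32.1mm
tool x yaw 0.0500 y axis [-0.0013  0.     -1.    ]
rotvec tool [-0.0001 -0.     -0.0013]
shift after turn [ -21.    12.6 -279.4]
```

```bash
python3 -m inch '[{"ax":0,"ay":0,"az":0,"x":-1,"y":0,"z":-12,"hand":0.5},{"ax":0,"ay":0,"az":0,"x":-2,"y":0,"z":-24,"hand":0.5},{"ax":0,"ay":0,"az":0,"x":-2,"y":0,"z":-24,"hand":0.5},{"ax":0,"ay":0,"az":0,"x":-2,"y":0,"z":-24,"hand":0.5},{"ax":0,"ay":0,"az":0,"x":-2,"y":0,"z":-24,"hand":0.5}]' >/dev/null
python3 -m inch '[{"ax":0,"ay":0,"az":0,"x":-2,"y":0,"z":-24,"hand":0.5},{"ax":0,"ay":0,"az":0,"x":-2,"y":0,"z":-24,"hand":0.5},{"ax":0,"ay":0,"az":0,"x":-2,"y":0,"z":-24,"hand":0.5},{"ax":0,"ay":0,"az":0,"x":-2,"y":0,"z":-24,"hand":0.5},{"ax":0,"ay":0,"az":0,"x":-2,"y":0,"z":-24,"hand":0.5}]' >/dev/null
python3 -m inch '[{"ax":0,"ay":0,"az":0,"x":-2,"y":10,"z":-24,"hand":0.5},{"ax":0,"ay":0,"az":0,"x":0,"y":15,"z":-18,"hand":0.5},{"ax":0,"ay":0,"az":0,"x":0,"y":20,"z":-9,"hand":0.5},{"ax":0,"ay":0,"az":0,"x":0,"y":15,"z":0,"hand":0.5},{"ax":0,"ay":0,"az":0,"x":0,"y":10,"z":0,"hand":0.5}]' >/dev/null
python3 -m inch '[{"ax":0,"ay":0,"az":0,"x":0,"y":5,"z":0,"hand":0.5},{"ax":0,"ay":0,"az":0,"x":0,"y":3,"z":0,"hand":0.5},{"ax":0,"ay":0,"az":0,"x":0,"y":2,"z":0,"hand":0.5},{"ax":0,"ay":0,"az":0,"x":0,"y":0,"z":0,"hand":0.5},{"ax":0,"ay":0,"az":0,"x":0,"y":0,"z":0,"hand":0.5}]' | grep -E "eef|force"
python3 go.py 530 -226 49 0.05
```

```text
eef_pos: [0.5314, -0.2256, 0.0542]
contact_force: [-0.1, -0.0, -2.0]
t 41.75 pos [ 531.4 -225.6   54.2] F [-0.1 -0.  -2. ] op 32.3mm
tool x yaw 0.0506 y axis [ 1.3e-03 -9.0e-04 -1.0e+00]
rotvec tool [0.0009 0.0006 0.0013]
shift after turn [-1.4  5.2 -0.3]
```

```bash
python3 -m inch '[{"ax":0,"ay":0,"az":0,"x":-1,"y":2,"z":0,"hand":0.5},{"ax":0,"ay":0,"az":0,"x":0,"y":1.5,"z":0,"hand":0.5},{"ax":0,"ay":0,"az":0,"x":0,"y":0,"z":0,"hand":0.5}]' | grep -E "eef|force"
python3 -m inch '[{"ax":0,"ay":0,"az":0,"x":0,"y":1,"z":0,"hand":0.5},{"ax":0,"ay":0,"az":0,"x":0,"y":0,"z":0,"hand":0.5}]' | grep -E "eef|force"
python3 -m inch '[{"ax":0,"ay":0,"az":0,"x":0,"y":1,"z":0,"hand":0.5},{"ax":0,"ay":0,"az":0,"x":0,"y":0,"z":0,"hand":0.5}]' | grep -E "eef|force"
```

```text
eef_pos: [0.5297, -0.2255, 0.0499]
contact_force: [-0.1, -1.1, -1.8]
eef_pos: [0.5299, -0.2257, 0.0489]
contact_force: [-0.3, -0.3, -1.9]
eef_pos: [0.53, -0.226, 0.0488]
contact_force: [-2.1, 0.8, 2.6]
```

```bash
python3 -m inch '[{"ax":0,"ay":0,"az":0,"x":0,"y":0,"z":0,"hand":0.1},{"ax":0,"ay":0,"az":0,"x":0,"y":0,"z":0,"hand":-0.2},{"ax":0,"ay":0,"az":0,"x":0,"y":0,"z":0,"hand":-0.4},{"ax":0,"ay":0,"az":0,"x":0,"y":0,"z":0,"hand":-0.4},{"ax":0,"ay":0,"az":0,"x":0,"y":-10,"z":0,"hand":-0.4}]' >/dev/null
python3 -m inch '[{"ax":0,"ay":0,"az":0,"x":0,"y":-20,"z":0,"hand":-0.4},{"ax":0,"ay":0,"az":0,"x":0,"y":-30,"z":0,"hand":-0.4},{"ax":0,"ay":0,"az":0,"x":0,"y":-20,"z":0,"hand":-0.4},{"ax":0,"ay":0,"az":0,"x":2,"y":-3,"z":18,"hand":-0.4},{"ax":0,"ay":0,"az":0,"x":4,"y":0,"z":32,"hand":-0.4}]' >/dev/null
python3 -m inch '[{"ax":0,"ay":0,"az":0,"x":4,"y":0,"z":34,"hand":-0.4},{"ax":0,"ay":0,"az":0,"x":4,"y":0,"z":34,"hand":-0.4},{"ax":0,"ay":0,"az":0,"x":4,"y":0,"z":34,"hand":-0.4},{"ax":0,"ay":0,"az":0,"x":4,"y":0,"z":34,"hand":-0.4},{"ax":0,"ay":0,"az":0,"x":2,"y":0,"z":20,"hand":-0.4}]' >/dev/null
python3 -m inch '[{"ax":0,"ay":0,"az":0,"x":0,"y":0,"z":5,"hand":-0.4},{"ax":0,"ay":0,"az":0,"x":0,"y":0,"z":0,"hand":-0.4},{"ax":0,"ay":0,"az":0,"x":0,"y":0,"z":0,"hand":-0.4},{"ax":0,"ay":0,"az":0,"x":0,"y":0,"z":0,"hand":-0.4}]' >/dev/null
python3 go.py 544 -15 37 0.05
python3 - <<'E'
from h import *
s=get_state();c=read_camera("wrist");c["T"]=wT(s,c)
print(proj(c,[[.544,-.015,.071]]).round())
for st,ce in hsvblobs(c["img"],(0,130,60),(5,255,255),300): print(st,ce.round())
E
```

```text
t 43.92 pos [543.4 -14.9 131.1] F [ 0.2 -0.4 -0. ] op 59.6mm
tool x yaw 0.0489 y axis [ 4.e-04 -5.e-04 -1.e+00]
rotvec tool [ 0.0005 -0.0011  0.0004]
shift after turn [ 0.6 94.1 -0.2]
[[319. 246.]]
[ 293  218   51   53 2104] [318. 244.]
[  41  232   98   71 3089] [ 90. 267.]
```

```bash
python3 -m inch '[{"ax":0,"ay":0,"az":0,"x":0,"y":18,"z":0,"hand":-0.4},{"ax":0,"ay":0,"az":0,"x":0,"y":20,"z":0,"hand":-0.4},{"ax":0,"ay":0,"az":0,"x":0,"y":20,"z":0,"hand":-0.4},{"ax":0,"ay":0,"az":0,"x":0,"y":20,"z":0,"hand":-0.4},{"ax":0,"ay":0,"az":0,"x":0,"y":15,"z":0,"hand":-0.4}]' | grep -E "eef|force"
python3 -m inch '[{"ax":0,"ay":0,"az":0,"x":0,"y":0,"z":0,"hand":-0.4},{"ax":0,"ay":0,"az":0,"x":0,"y":0,"z":0,"hand":0.0},{"ax":0,"ay":0,"az":0,"x":0,"y":0,"z":0,"hand":0.5},{"ax":0,"ay":0,"az":0,"x":0,"y":0,"z":0,"hand":0.5},{"ax":0,"ay":0,"az":0,"x":0,"y":0,"z":0,"hand":0.5}]' 40 >/dev/null
python3 -m inch '[{"ax":0,"ay":0,"az":0,"x":0,"y":0,"z":0,"hand":0.5},{"ax":0,"ay":0,"az":0,"x":0,"y":0,"z":0,"hand":0.5},{"ax":0,"ay":0,"az":0,"x":0,"y":0,"z":0,"hand":0.5}]' | grep -E "eef|force|open"
python3 -m inch '[{"ax":0,"ay":0,"az":0,"x":0,"y":-5,"z":0,"hand":0.5},{"ax":0,"ay":0,"az":0,"x":0,"y":-12,"z":0,"hand":0.5},{"ax":0,"ay":0,"az":0,"x":0,"y":-24,"z":0,"hand":0.5},{"ax":0,"ay":0,"az":0,"x":0,"y":-30,"z":0,"hand":0.5},{"ax":0,"ay":0,"az":0,"x":0,"y":-24,"z":0,"hand":0.5}]' >/dev/null
python3 -m inch '[{"ax":0,"ay":0,"az":0,"x":0,"y":-8,"z":0,"hand":0.5},{"ax":0,"ay":0,"az":0,"x":0,"y":0,"z":0,"hand":0.5},{"ax":0,"ay":0,"az":0,"x":0,"y":0,"z":0,"hand":0.5}]' | grep -E "eef|force|open"
python3 go.py 534 -301 120 0.05
```

```text
eef_pos: [0.5424, -0.0149, 0.0361]
contact_force: [-0.5, 0.5, 0.2]
eef_pos: [0.5445, -0.0142, 0.0394]
contact_force: [0.1, -0.5, 4.8]
opening: 0.379
eef_pos: [0.5424, -0.0134, 0.14]
contact_force: [-0.2, 0.2, -2.0]
opening: 0.378
t 45.72 pos [542.4 -13.4 140. ] F [-0.2  0.2 -2. ] op 32.2mm
tool x yaw 0.0501 y axis [-1.3e-03  5.0e-04 -1.0e+00]
rotvec tool [-0.0005  0.0001 -0.0013]
shift after turn [ -22.8   20.  -286.8]
```

```bash
python3 -m inch '[{"ax":0,"ay":0,"az":0,"x":-1,"y":0,"z":-12,"hand":0.5},{"ax":0,"ay":0,"az":0,"x":-2,"y":0,"z":-24,"hand":0.5},{"ax":0,"ay":0,"az":0,"x":-2,"y":0,"z":-24,"hand":0.5},{"ax":0,"ay":0,"az":0,"x":-2,"y":0,"z":-24,"hand":0.5},{"ax":0,"ay":0,"az":0,"x":-2,"y":0,"z":-24,"hand":0.5}]' >/dev/null
python3 -m inch '[{"ax":0,"ay":0,"az":0,"x":-2,"y":0,"z":-24,"hand":0.5},{"ax":0,"ay":0,"az":0,"x":-2,"y":0,"z":-24,"hand":0.5},{"ax":0,"ay":0,"az":0,"x":-2,"y":0,"z":-24,"hand":0.5},{"ax":0,"ay":0,"az":0,"x":-2,"y":0,"z":-24,"hand":0.5},{"ax":0,"ay":0,"az":0,"x":-2,"y":0,"z":-24,"hand":0.5}]' >/dev/null
python3 -m inch '[{"ax":0,"ay":0,"az":0,"x":-2,"y":0,"z":-24,"hand":0.5},{"ax":0,"ay":0,"az":0,"x":-2,"y":0,"z":-20,"hand":0.5},{"ax":0,"ay":0,"az":0,"x":-1,"y":0,"z":-15,"hand":0.5},{"ax":0,"ay":0,"az":0,"x":0,"y":10,"z":0,"hand":0.5},{"ax":0,"ay":0,"az":0,"x":0,"y":15,"z":0,"hand":0.5}]' >/dev/null
python3 -m inch '[{"ax":0,"ay":0,"az":0,"x":0,"y":20,"z":0,"hand":0.5},{"ax":0,"ay":0,"az":0,"x":0,"y":20,"z":0,"hand":0.5},{"ax":0,"ay":0,"az":0,"x":0,"y":12,"z":0,"hand":0.5},{"ax":0,"ay":0,"az":0,"x":0,"y":7,"z":0,"hand":0.5},{"ax":0,"ay":0,"az":0,"x":0,"y":0,"z":0,"hand":0.5}]' >/dev/null
python3 -m inch '[{"ax":0,"ay":0,"az":0,"x":0,"y":0,"z":0,"hand":0.5},{"ax":0,"ay":0,"az":0,"x":0,"y":0,"z":0,"hand":0.5}]' | grep -E "eef|force"
python3 go.py 534 -300 49 0.05
```

```text
eef_pos: [0.5345, -0.302, 0.0581]
contact_force: [0.8, -0.9, -2.1]
t 47.55 pos [ 534.5 -302.    58.1] F [ 0.8 -0.9 -2.1] op 32.4mm
tool x yaw 0.0503 y axis [ 0.0018 -0.0014 -1.    ]
rotvec tool [0.0015 0.0002 0.0018]
shift after turn [-0.4  9.1  2. ]
```

```bash
python3 -m inch '[{"ax":0,"ay":0,"az":0,"x":0,"y":3,"z":2,"hand":0.5},{"ax":0,"ay":0,"az":0,"x":0,"y":3,"z":0,"hand":0.5},{"ax":0,"ay":0,"az":0,"x":0,"y":2,"z":0,"hand":0.5},{"ax":0,"ay":0,"az":0,"x":0,"y":0,"z":0,"hand":0.5},{"ax":0,"ay":0,"az":0,"x":0,"y":0,"z":0,"hand":0.5}]' | grep -E "eef|force"
python3 -m inch '[{"ax":0,"ay":0,"az":0,"x":0,"y":1,"z":0,"hand":0.5},{"ax":0,"ay":0,"az":0,"x":0,"y":0,"z":0,"hand":0.5}]' | grep -E "eef|force"
python3 -m inch '[{"ax":0,"ay":0,"az":0,"x":0,"y":1,"z":0,"hand":0.5},{"ax":0,"ay":0,"az":0,"x":0,"y":0,"z":0,"hand":0.5}]' | grep -E "eef|force"
```

```text
eef_pos: [0.5334, -0.2995, 0.0488]
contact_force: [-0.2, 0.2, -3.0]
eef_pos: [0.5337, -0.2998, 0.0484]
contact_force: [-1.4, 0.4, 0.3]
eef_pos: [0.5338, -0.3, 0.0484]
contact_force: [-3.1, 0.9, 4.1]
```

```bash
python3 -m inch '[{"ax":0,"ay":0,"az":0,"x":0,"y":0,"z":0,"hand":0.1},{"ax":0,"ay":0,"az":0,"x":0,"y":0,"z":0,"hand":-0.2},{"ax":0,"ay":0,"az":0,"x":0,"y":0,"z":0,"hand":-0.4},{"ax":0,"ay":0,"az":0,"x":0,"y":0,"z":0,"hand":-0.4},{"ax":0,"ay":0,"az":0,"x":0,"y":-10,"z":0,"hand":-0.4}]' >/dev/null
python3 -m inch '[{"ax":0,"ay":0,"az":0,"x":0,"y":-20,"z":0,"hand":-0.4},{"ax":0,"ay":0,"az":0,"x":0,"y":-30,"z":0,"hand":-0.4},{"ax":0,"ay":0,"az":0,"x":0,"y":-22,"z":0,"hand":-0.4},{"ax":0,"ay":0,"az":0,"x":3,"y":-3,"z":18,"hand":-0.4},{"ax":0,"ay":0,"az":0,"x":4,"y":0,"z":32,"hand":-0.4}]' >/dev/null
python3 -m inch '[{"ax":0,"ay":0,"az":0,"x":4,"y":0,"z":34,"hand":-0.4},{"ax":0,"ay":0,"az":0,"x":4,"y":0,"z":34,"hand":-0.4},{"ax":0,"ay":0,"az":0,"x":4,"y":0,"z":34,"hand":-0.4},{"ax":0,"ay":0,"az":0,"x":4,"y":0,"z":34,"hand":-0.4},{"ax":0,"ay":0,"az":0,"x":4,"y":0,"z":20,"hand":-0.4}]' >/dev/null
python3 -m inch '[{"ax":0,"ay":0,"az":0,"x":0,"y":0,"z":5,"hand":-0.4},{"ax":0,"ay":0,"az":0,"x":0,"y":0,"z":0,"hand":-0.4},{"ax":0,"ay":0,"az":0,"x":0,"y":0,"z":0,"hand":-0.4},{"ax":0,"ay":0,"az":0,"x":0,"y":0,"z":0,"hand":-0.4}]' >/dev/null
python3 go.py 550.5 -88 37 0.05
python3 - <<'E'
from h import *
s=get_state();c=read_camera("wrist");c["T"]=wT(s,c)
print(proj(c,[[.5505,-.088,.071]]).round())
for st,ce in hsvblobs(c["img"],(112,130,60),(125,255,255),300): print(st,ce.round())
E
```

```text
t 49.88 pos [550.  -88.7 132.1] F [-1.  -0.3 -0.8] op 59.3mm
tool x yaw 0.0489 y axis [ 4.e-04 -6.e-04 -1.e+00]
rotvec tool [ 0.0006 -0.0011  0.0004]
shift after turn [ 0.5 95.1  0.7]
[[319. 244.]]
[294 215  51  50 436] [322. 228.]
```

```bash
python3 -m inch '[{"ax":0,"ay":0,"az":0,"x":0.5,"y":18,"z":1,"hand":-0.4},{"ax":0,"ay":0,"az":0,"x":0,"y":20,"z":0,"hand":-0.4},{"ax":0,"ay":0,"az":0,"x":0,"y":20,"z":0,"hand":-0.4},{"ax":0,"ay":0,"az":0,"x":0,"y":20,"z":0,"hand":-0.4},{"ax":0,"ay":0,"az":0,"x":0,"y":16,"z":0,"hand":-0.4}]' | grep -E "eef|force"
python3 -m inch '[{"ax":0,"ay":0,"az":0,"x":0,"y":0,"z":0,"hand":-0.4},{"ax":0,"ay":0,"az":0,"x":0,"y":0,"z":0,"hand":0.0},{"ax":0,"ay":0,"az":0,"x":0,"y":0,"z":0,"hand":0.5},{"ax":0,"ay":0,"az":0,"x":0,"y":0,"z":0,"hand":0.5},{"ax":0,"ay":0,"az":0,"x":0,"y":0,"z":0,"hand":0.5}]' 40 >/dev/null
python3 -m inch '[{"ax":0,"ay":0,"az":0,"x":0,"y":0,"z":0,"hand":0.5},{"ax":0,"ay":0,"az":0,"x":0,"y":0,"z":0,"hand":0.5},{"ax":0,"ay":0,"az":0,"x":0,"y":0,"z":0,"hand":0.5}]' | grep -E "eef|force|open"
python3 -m inch '[{"ax":0,"ay":0,"az":0,"x":0,"y":-5,"z":0,"hand":0.5},{"ax":0,"ay":0,"az":0,"x":0,"y":-12,"z":0,"hand":0.5},{"ax":0,"ay":0,"az":0,"x":0,"y":-24,"z":0,"hand":0.5},{"ax":0,"ay":0,"az":0,"x":0,"y":-30,"z":0,"hand":0.5},{"ax":0,"ay":0,"az":0,"x":0,"y":-24,"z":0,"hand":0.5}]' >/dev/null
python3 -m inch '[{"ax":0,"ay":0,"az":0,"x":0,"y":-8,"z":0,"hand":0.5},{"ax":0,"ay":0,"az":0,"x":0,"y":0,"z":0,"hand":0.5},{"ax":0,"ay":0,"az":0,"x":0,"y":0,"z":0,"hand":0.5}]' | grep -E "eef|force|open"
python3 go.py 537.5 -375 120 0.05
```

```text
eef_pos: [0.5497, -0.0877, 0.0363]
contact_force: [-0.2, -0.3, -0.4]
eef_pos: [0.5516, -0.0871, 0.0394]
contact_force: [0.1, -0.9, 5.7]
opening: 0.376
eef_pos: [0.5496, -0.086, 0.14]
contact_force: [0.1, 0.4, -3.4]
opening: 0.381
t 51.68 pos [549.6 -86.  140. ] F [ 0.1  0.4 -3.4] op 32.4mm
tool x yaw 0.0501 y axis [-1.3e-03  6.0e-04 -1.0e+00]
rotvec tool [-0.0007  0.0001 -0.0012]
shift after turn [ -26.5   20.  -288. ]
```

```bash
python3 -m inch '[{"ax":0,"ay":0,"az":0,"x":-2,"y":0,"z":-12,"hand":0.5},{"ax":0,"ay":0,"az":0,"x":-2,"y":0,"z":-24,"hand":0.5},{"ax":0,"ay":0,"az":0,"x":-2,"y":0,"z":-24,"hand":0.5},{"ax":0,"ay":0,"az":0,"x":-2,"y":0,"z":-24,"hand":0.5},{"ax":0,"ay":0,"az":0,"x":-2,"y":0,"z":-24,"hand":0.5}]' >/dev/null
python3 -m inch '[{"ax":0,"ay":0,"az":0,"x":-2,"y":0,"z":-24,"hand":0.5},{"ax":0,"ay":0,"az":0,"x":-2,"y":0,"z":-24,"hand":0.5},{"ax":0,"ay":0,"az":0,"x":-2,"y":0,"z":-24,"hand":0.5},{"ax":0,"ay":0,"az":0,"x":-2,"y":0,"z":-24,"hand":0.5},{"ax":0,"ay":0,"az":0,"x":-2,"y":0,"z":-24,"hand":0.5}]' >/dev/null
python3 -m inch '[{"ax":0,"ay":0,"az":0,"x":-3,"y":0,"z":-24,"hand":0.5},{"ax":0,"ay":0,"az":0,"x":-2,"y":0,"z":-20,"hand":0.5},{"ax":0,"ay":0,"az":0,"x":-2,"y":0,"z":-15,"hand":0.5},{"ax":0,"ay":0,"az":0,"x":0,"y":10,"z":0,"hand":0.5},{"ax":0,"ay":0,"az":0,"x":0,"y":15,"z":0,"hand":0.5}]' >/dev/null
python3 -m inch '[{"ax":0,"ay":0,"az":0,"x":0,"y":20,"z":0,"hand":0.5},{"ax":0,"ay":0,"az":0,"x":0,"y":20,"z":0,"hand":0.5},{"ax":0,"ay":0,"az":0,"x":0,"y":12,"z":0,"hand":0.5},{"ax":0,"ay":0,"az":0,"x":0,"y":7,"z":0,"hand":0.5},{"ax":0,"ay":0,"az":0,"x":0,"y":0,"z":0,"hand":0.5}]' >/dev/null
python3 -m inch '[{"ax":0,"ay":0,"az":0,"x":0,"y":0,"z":0,"hand":0.5},{"ax":0,"ay":0,"az":0,"x":0,"y":0,"z":0,"hand":0.5}]' | grep -E "eef|force"
python3 go.py 537.5 -374.5 49 0.05
```

```text
eef_pos: [0.5386, -0.375, 0.0582]
contact_force: [-0.0, -0.2, -3.1]
t 53.52 pos [ 538.6 -375.    58.2] F [-0.  -0.2 -3.1] op 32.3mm
tool x yaw 0.0502 y axis [ 0.0018 -0.0016 -1.    ]
rotvec tool [0.0017 0.0002 0.0017]
shift after turn [-1.1  9.2  0.5]
```

```bash
python3 -m inch '[{"ax":0,"ay":0,"az":0,"x":-1,"y":3,"z":0,"hand":0.5},{"ax":0,"ay":0,"az":0,"x":0,"y":3,"z":0,"hand":0.5},{"ax":0,"ay":0,"az":0,"x":0,"y":2,"z":0,"hand":0.5},{"ax":0,"ay":0,"az":0,"x":0,"y":0,"z":0,"hand":0.5},{"ax":0,"ay":0,"az":0,"x":0,"y":0,"z":0,"hand":0.5}]' | grep -E "eef|force"
python3 -m inch '[{"ax":0,"ay":0,"az":0,"x":0,"y":1,"z":0,"hand":0.5},{"ax":0,"ay":0,"az":0,"x":0,"y":0,"z":0,"hand":0.5}]' | grep -E "eef|force"
python3 -m inch '[{"ax":0,"ay":0,"az":0,"x":0,"y":1,"z":0,"hand":0.5},{"ax":0,"ay":0,"az":0,"x":0,"y":0,"z":0,"hand":0.5}]' | grep -E "eef|force"
```

```text
eef_pos: [0.5366, -0.3744, 0.0488]
contact_force: [-0.7, 1.3, -3.6]
eef_pos: [0.5369, -0.3748, 0.0485]
contact_force: [-1.4, 0.2, -0.2]
eef_pos: [0.5371, -0.375, 0.0485]
contact_force: [-2.9, 0.8, 4.8]
```

```bash
python3 -m inch '[{"ax":0,"ay":0,"az":0,"x":0,"y":0,"z":0,"hand":0.1},{"ax":0,"ay":0,"az":0,"x":0,"y":0,"z":0,"hand":-0.2},{"ax":0,"ay":0,"az":0,"x":0,"y":0,"z":0,"hand":-0.4},{"ax":0,"ay":0,"az":0,"x":0,"y":0,"z":0,"hand":-0.4},{"ax":0,"ay":0,"az":0,"x":0,"y":-10,"z":0,"hand":-0.4}]' >/dev/null
python3 -m inch '[{"ax":0,"ay":0,"az":0,"x":0,"y":-20,"z":0,"hand":-0.4},{"ax":0,"ay":0,"az":0,"x":0,"y":-30,"z":0,"hand":-0.4},{"ax":0,"ay":0,"az":0,"x":0,"y":-35,"z":0,"hand":-0.4},{"ax":0,"ay":0,"az":0,"x":0,"y":-35,"z":0,"hand":-0.4},{"ax":0,"ay":0,"az":0,"x":0,"y":-20,"z":0,"hand":-0.4}]' >/dev/null
python3 -m inch '[{"ax":0,"ay":0,"az":0,"x":0,"y":0,"z":0,"hand":-0.4},{"ax":0,"ay":0,"az":0,"x":0,"y":0,"z":0,"hand":-0.4},{"ax":0,"ay":0,"az":0,"x":0,"y":0,"z":0,"hand":-0.4}]'
python3 - <<'E'
from h import *
z=lambda i,x,y,w,h,W,H:cv2.resize(i[y:y+h,x:x+w],(W,H),interpolation=cv2.INTER_CUBIC)
w=read_camera("wrist")["img"];s=read_camera("scene")["img"];t=read_camera("top")["img"]
a=np.hstack([z(w,0,0,640,480,400,300),z(s,130,260,240,180,400,300)])
b=np.hstack([z(s,330,150,130,98,400,300),z(t,105,150,150,113,400,300)])
cv2.imwrite("pics/end.png",np.vstack([a,b])[:,:,::-1])
E
```

```text
time: 55.35
eef_pos: [0.5362, -0.374, 0.1959]
tcp_rot: [-0.706, -0.017, 0.018, 0.707]
contact_force: [-0.1, 0.9, -0.5]
opening: 0.703
```

View pics/end.png

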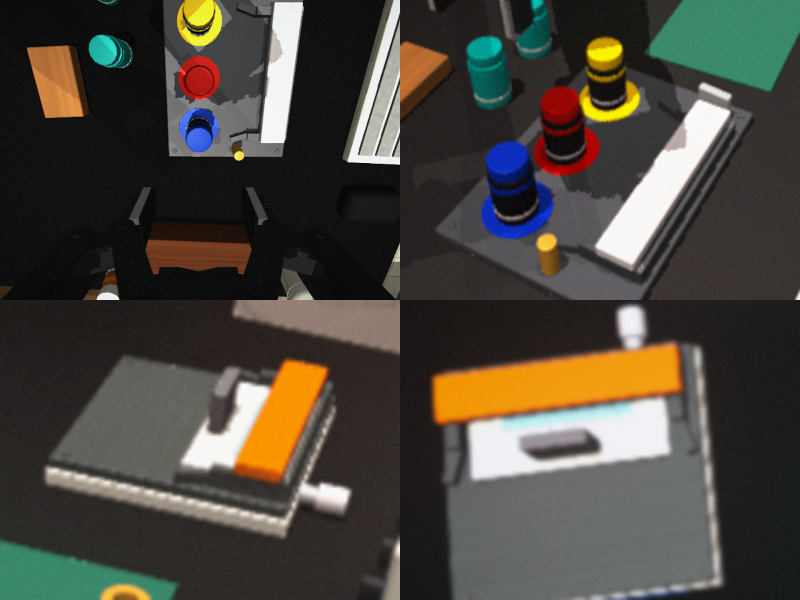

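All three lenses stand upright on the discs of their own colour. The plate is under the orange bar and nothing touches the gripper, so I hand the job in.

```bash
python3 -c "
from plant import *
print(sign_off())"
```

```text
the job is handed in; nothing more can be done
None
```

The job is done and handed in at about 55 s on the robot's clock, against a limit of 152 s. I stood the three objectives on the mat, drew the plate out and slid it home. Then I put each objective back on the disc of its own colour.

**Last checks:**
- **Plate:** I felt the stop at TCP x 599.8 mm, where 598.4 was expected, and pressed with about 13 N with the plate on the deck. After release, the plate's rear edge was within about 1 px of its home position and parallel to it.
- **Objectives:** the final picture shows all three upright on their own discs. The gripper was clear and its force reading was near zero.
- **Not checked:** I did not measure the plate's sideways position after release. The two estimates of the stage's sideways position differed by about 3 mm, and the slot leaves 5 mm of play each side.

**What went wrong or disagreed:**
- **Refused moves:** my first moves were refused because each row needs all seven values. Nothing moved.
- **Missed grasp:** the first grasp of the plate's grip closed on air. The fingertips sit about 20 mm behind the stated tool point, not 11 mm ahead of it. The shut jaws were then drawn back above the tray without touching anything, and the second grasp, lower down, held.
- **Where the lenses were held:** because of this offset, I gripped the objectives by their caps rather than their barrels. They held firmly throughout.

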